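# Sort cored handle blanks from a spring-flap bin by weight

### The arm

A 6-joint arm with a two-finger parallel gripper is mounted at the origin on a cart in front of the work surface, level with it; the furniture and walls round the work are solid. World frame = base frame: x ahead of the robot, y to its left, z up, the work surface at z = 0. Lengths are in m, angles in rad, forces in N, time in s.
With the tool pointing down it reaches from about 0.35 to 0.975 m from the base axis. Payload 4.9 kg.
Tool frame: the origin (TCP) lies at the very end of the fingers, on their centre line; the grasp point (between the pads) lies 19 mm behind it; y points along the fingers, z is the direction in which the jaws open and shut, and the axes are right-handed (so a half turn about y gives the same grasp; the last joint's range is limited). The gripper opens to 85 mm and grips with 20 to 120 N. Pads are 22 mm wide; open, the fingers measure 114 mm over their backs; the gripper's body (76 mm by 85 mm) begins 54 mm behind the grasp point. The pads swing forward as they close: fully open they stand 13 mm farther back than shut.
Start: joints at [-1.395, 0.053, 1.613, -0, 1.476, -0.119], TCP at [0.182, -0.598, 0.231] pointing down, gripper open.
Joint ranges: [-3.01, 3.01], [-1.01, 2.22], [0.06, 2.58], [-1.02, 4.17], [0.09, 2.62], [-3.14, 3.14]. Speed limits (rad/s): [2.57, 2.57, 3.14, 3.14, 3.14, 3.14].

### API

Orientations are given as a rotation vector (axis times angle).
In Python, from station import monitor, viewer, ticket gives the robot as it stands.
- The arm moves only by the tool servo_tool, never from a script. Its argument "commands" is one flat list of numbers, 7 for each row, row after row: the turn, a rotation vector about the tool's x, y, z in rad, then the shift along the tool's x, y, z in cm, then the opening, from 0 (shut) to 1 (fully open). In form: [rx, ry, rz, dx, dy, dz, claw, rx, ry, rz, dx, dy, dz, claw, ...]. A call has 1 to 20 rows; each row shifts and turns the pose as measured when the row begins, along the tool's axes as they then stand; what a row does not reach is not made up. A row lasts 1/10 s, in which the tool goes at most 50 mm and 8.59 degrees, less where a joint would pass 70% of its speed; a pose out of reach is approached as far as the arm can. A call is refused whole if a number of a shift passes 5 or a number of a turn 0.15, either way. A call with a gripper value outside its range is refused whole. The fingers move at their own pace and stop on an object; "grip_force" is the grip in N (left out, the last holds). Time passes only in rows, so rows that do not move let the fingers close. It gives the time, the measured TCP pose, the force and the opening at its end, in the units of the state.
- monitor.get_obs(): the state, without advancing time (a new reading comes with each control period).
- viewer.get_image(name): name is "scene" or "side" or "wrist"; returns a dict with "frame" (420x560x3 uint8, red, green, blue), "depth" (420x560 float32, m along the optical axis (not along the pixel's ray), 0 where there is no reading), "camera_matrix" (3x3 intrinsics, pixels), "cam_to_world" (4x4, takes a point from camera to world coordinates). Camera axes: x right, y down, z forward; pixel columns grow to the right and rows downward; lengths in m; the calibration is good to about 2 mm. The wrist camera is an equidistant fisheye: a pixel r from the principal point sees the ray r / f radians off the axis. A picture is of the moment at which its call begins.
- ticket.finish_job(): hands the job in, once; it reports no verdict.
The state is a dict: "t": time; "q": joint angles; "dq": joint speeds; "effort": joint torques, N m; "tool_pos": TCP position; "tool_rot": TCP orientation; "contact_force": force on the tool from outside, world axes, zero at the start; "wrist_torque": the same for the moment, N m; "opening": finger opening in m.
Only numpy, scipy, OpenCV 4.12 (cv2) and the standard library are available. Lean on these libraries where they do the work, as an engineer would, in place of code of your own. Each camera call takes 0.05 s, during which the arm holds its last target.

### The job

Slide the wedge under the roller at the side of the stock bin, nose first, until it butts against the stop and leave it there so that the flap stays propped open. Feel the weight of each blank in the bin: lay those of more than 500 g flat, side by side, in the green tray, and leave or put back the lighter ones in the bin, flat, none on top of another (within 100 g of the limit either is fine). At last draw the wedge out again so that the flap shuts, leave the wedge standing on its underside on the bench, and do not disturb the mug, the tape or the sanding block.

Things in the scene. Friction and masses are not known exactly. Their poses are not given: they have to be found in the camera images.
- bin: Fixed plywood stock bin, an open box 165 (x) x 314 (y) x 68 mm high under a blue spring flap; front (-x side) faces the robot. Origin on the bench under it; inside x -84..+51, y -151..+151 mm; walls 6 mm. On its left lies the wedge's lane, along x on the bare bench, centred on bin y +210 (clear from y 176 to 245).
- bin_floor (a point): Middle of the four bays on the bin's floor, 5 mm above the bench; axes as the bin's. Bays are centred at y = -102, -34, +34, +102 mm from here, parted by floor ribs 16 mm wide and 6 mm high; a 25 mm high batten along the rear wall keeps the blanks forward of bin x +51.
- flap (a joint): Angle of the blue flap over the bin, hinged along the bin's rear top edge (bin x +79, height 72 mm): 0 = shut, 1.55 = fully open. Spring and weight shut it. A 50 mm crank on its left end carries the roller: raising the roller opens the flap, to about 1.37 with the roller on the wedge's flat top; the flap then stands 0.23 m high at the rear, clear of the bays.
- flap_lip (a point): Middle of the flap's front edge, 166 mm from the hinge line.
- roller_axle (a point): Axle of the free-turning black roller (24 mm diameter, 32 mm wide) on the flap's crank, at bin y +210. With the flap shut it is at bin x +30, 62 mm above the bench, and presses with 3 to 8 N on what lifts it.
- stop_face (a point): Front face of the fixed dark steel stop at the rear end of the wedge lane (bin x +158, y +210, 10 mm above the bench), axes as the bin's; the wedge's nose butts against it when the wedge is fully home.
- wedge: Loose wooden wedge, 255 (x) x 40 x 106 mm, 0.22 kg; origin on its underside, +x to its thin nose (42 mm high, at x +110). Ramp from x +110 (height 42) up to x +23 (height 106), flat top to x -17, then a 20 mm high tail with a red handle at x -120. Pushed nose first under the roller (5 to 12 N; gently, as it meets the roller) it opens the flap; fully home its origin is at bin x +48, y +210, axes as the bin's.
- wedge_handle (a point): Red upright handle of the wedge, 30 (along x) x 26 (across) mm, top 88 mm above the bench; this point is in it at 72 mm height. Grip it across its 26 mm from above.
- wedge_nose (a point): Middle of the wedge's nose face, 10 mm above its underside.
- tray: Fixed green tray, 284 (x) x 150 (y) mm, rim 14 mm high, 5 mm thick; origin on the bench under its centre, floor 5 mm up. Room for four blanks in a row, long way along y (centres at y 0, x = -102, -34, +34, +102 mm).
- mug_c (a point): Bystander: white mug, 82 mm wide, 94 mm high; centre.
- tape_c (a point): Bystander: roll of yellow tape, 91 mm wide, 24 mm high; centre.
- sand_c (a point): Bystander: cork sanding block, 61 x 101 x 32 mm; centre.
- blank_a_c (a point): Dark wooden handle blank, 42 (x) x 110 (y) x 28 (z) mm, all alike to look at; this point is its centre, y its long axis. It starts lying in a bay of the bin, long way along the bin's x. Hidden weight 200 to 800 g: some have a large steel core. May be absent.
- blank_b_c (a point): Dark wooden handle blank, 42 (x) x 110 (y) x 28 (z) mm, all alike to look at; this point is its centre, y its long axis. It starts lying in a bay of the bin, long way along the bin's x. Hidden weight 200 to 800 g: some have a large steel core. May be absent.
- blank_c_c (a point): Dark wooden handle blank, 42 (x) x 110 (y) x 28 (z) mm, all alike to look at; this point is its centre, y its long axis. It starts lying in a bay of the bin, long way along the bin's x. Hidden weight 200 to 800 g: some have a large steel core. May be absent.
- blank_d_c (a point): Dark wooden handle blank, 42 (x) x 110 (y) x 28 (z) mm, all alike to look at; this point is its centre, y its long axis. It starts lying in a bay of the bin, long way along the bin's x. Hidden weight 200 to 800 g: some have a large steel core. May be absent.

How it is judged:
On the way:
1. the wedge stands home against the stop (within 6 mm), the hand off it, and props the flap open (value of joint flap above 1.2 rad and x of wedge_nose in the frame of stop_face above -0.006 m and contact force between wedge and the fingers below 0.1 N), for 0.3 s.
At the end, for the whole second after the job is handed in: Flap shut (under 0.06 rad); wedge still, on its underside on the bench (tilt under 0.1 rad); each blank at rest on the floor of the tray if over 500 g, of the bin if less (100 g either way allowed; judged by what it presses on that floor), its centre under 40 mm above the bench (value of joint flap below 0.06 rad and angle between wedge's own z axis and vertical below 0.1 rad and height (world z) of wedge between -0.01 and 0.01 m and linear speed of wedge below 0.02 m/s and ((x of blank_a_c in the frame of tray between -0.14 and 0.14 m and y of blank_a_c in the frame of tray between -0.073 and 0.073 m and z of blank_a_c in the frame of tray below 0.04 m and linear speed of blank_a below 0.02 m/s and contact force between blank_a and tray above 3.92 N) or (x of blank_a_c in the frame of bin between -0.0905 and 0.0755 m and y of blank_a_c in the frame of bin between -0.15 and 0.15 m and z of blank_a_c in the frame of bin below 0.04 m and linear speed of blank_a below 0.02 m/s and contact force between blank_a and bin between 0.4 and 5.89 N)) and ((x of blank_b_c in the frame of tray between -0.14 and 0.14 m and y of blank_b_c in the frame of tray between -0.073 and 0.073 m and z of blank_b_c in the frame of tray below 0.04 m and linear speed of blank_b below 0.02 m/s and contact force between blank_b and tray above 3.92 N) or (x of blank_b_c in the frame of bin between -0.0905 and 0.0755 m and y of blank_b_c in the frame of bin between -0.15 and 0.15 m and z of blank_b_c in the frame of bin below 0.04 m and linear speed of blank_b below 0.02 m/s and contact force between blank_b and bin between 0.4 and 5.89 N)) and ((x of blank_c_c in the frame of tray between -0.14 and 0.14 m and y of blank_c_c in the frame of tray between -0.073 and 0.073 m and z of blank_c_c in the frame of tray below 0.04 m and linear speed of blank_c below 0.02 m/s and contact force between blank_c and tray above 3.92 N) or (x of blank_c_c in the frame of bin between -0.0905 and 0.0755 m and y of blank_c_c in the frame of bin between -0.15 and 0.15 m and z of blank_c_c in the frame of bin below 0.04 m and linear speed of blank_c below 0.02 m/s and contact force between blank_c and bin between 0.4 and 5.89 N)) and ((x of blank_d_c in the frame of tray between -0.14 and 0.14 m and y of blank_d_c in the frame of tray between -0.073 and 0.073 m and z of blank_d_c in the frame of tray below 0.04 m and linear speed of blank_d below 0.02 m/s and contact force between blank_d and tray above 3.92 N) or (x of blank_d_c in the frame of bin between -0.0905 and 0.0755 m and y of blank_d_c in the frame of bin between -0.15 and 0.15 m and z of blank_d_c in the frame of bin below 0.04 m and linear speed of blank_d below 0.02 m/s and contact force between blank_d and bin between 0.4 and 5.89 N))); the robot touches nothing.
It fails at once if the mug is moved more than 5 cm (distance of mug_c from where it was at the start of the episode above 0.05 m).
It fails at once if the tape roll is moved more than 5 cm (distance of tape_c from where it was at the start of the episode above 0.05 m).
It fails at once if the sanding block is moved more than 5 cm (distance of sand_c from where it was at the start of the episode above 0.05 m).
Of blank_a, blank_b, blank_c, blank_d only 3 to 4 are there at a start; the rules pass over those that are not, and their reading is None.
At some moment in a run one of blank_a, blank_b, blank_c, blank_d may be knocked a few centimetres aside while the robot is not near it.
Once in a run the grip may slacken for a moment while it holds something.
It also fails if it takes over 210 s, if anything falls off the work surface, if the arm or the gripper's body presses on something with over 40 N, if the wrist force passes 120 N, or if a joint passes its speed limit or range.

## Working session

There is one attempt and no reset: what is moved stays moved. The work goes in short steps, Python scripts to look and compute and a tool call to move; the robot and the scene stay as the last step left them, time stands still between calls to the robot, and variables do not carry over. Pictures are saved under pics/ and viewed, and the job is handed in when it is done.

Besides the shell and the picture viewer there is one more tool, called by a JSON object that holds its "api" and its "payload". servo_tool: Moves the arm, as the interface text tells. Its arguments: {"type":"object","properties":{"commands":{"type":"array","items":{"type":"number"}},"grip_force":{"type":"number"}},"required":["commands"]}

```bash
ls; mkdir -p pics
cat > h.py <<'E'
import numpy as np, cv2
from station import monitor, viewer, ticket
from scipy.spatial.transform import Rotation as R
def shot(name,fn):
    im=viewer.get_image(name); cv2.imwrite('pics/'+fn+'.png',im['frame'][:,:,::-1]); np.savez('pics/'+fn+'.npz',**im); return im
def cloud(im):
    K=im['camera_matrix'];d=im['depth'];v,u=np.mgrid[:d.shape[0],:d.shape[1]]
    P=np.stack([(u-K[0,2])/K[0,0]*d,(v-K[1,2])/K[1,1]*d,d],-1)
    T=im['cam_to_world'];W=P@T[:3,:3].T+T[:3,3];W[d<=0]=np.nan;return W
def st():
    o=monitor.get_obs();print({k:np.round(v,3).tolist() for k,v in o.items()});return o
E
python3 - <<'E'
from h import *
o=st();print(R.from_rotvec(o['tool_rot']).as_matrix().round(3))
for n in ['scene','side','wrist']:
    im=shot(n,n+'0');print(n,im['camera_matrix'].round(1).tolist(),im['cam_to_world'].round(3).tolist())
E
```

```text
pics
{'t': 0.0, 'q': [-1.395, 0.053, 1.614, -0.0, 1.476, -0.119], 'dq': [-0.001, -0.001, -0.001, 0.001, -0.0, 0.0], 'effort': [0.0, -39.368, -37.018, -0.0, 0.007, 0.0], 'tool_pos': [0.181, -0.597, 0.23], 'tool_rot': [-0.306, 2.065, -2.061], 'contact_force': [-0.896, -0.475, 0.257], 'wrist_torque': [0.001, -0.004, -0.039], 'opening': 0.085}
[[-0.957 -0.     0.291]
 [-0.291  0.002 -0.957]
 [-0.    -1.    -0.002]]
scene [[516.9, 0.0, 268.4], [0.0, 516.9, 210.3], [0.0, 0.0, 1.0]] [[-0.643, -0.324, 0.693, -0.43], [-0.765, 0.298, -0.571, 1.082], [-0.022, -0.898, -0.44, 0.686], [0.0, 0.0, 0.0, 1.0]]
side [[537.4, 0.0, 283.8], [0.0, 537.4, 204.3], [0.0, 0.0, 1.0]] [[0.991, -0.094, 0.099, 0.422], [-0.136, -0.629, 0.765, -0.888], [-0.01, -0.771, -0.636, 1.016], [0.0, 0.0, 0.0, 1.0]]
wrist [[325.2, 0.0, 275.7], [0.0, 325.2, 208.6], [0.0, 0.0, 1.0]] [[0.29, -0.918, -0.271, 0.25], [-0.957, -0.279, -0.081, -0.576], [-0.001, 0.282, -0.959, 0.373], [0.0, 0.0, 0.0, 1.0]]
```

View pics/scene0.png

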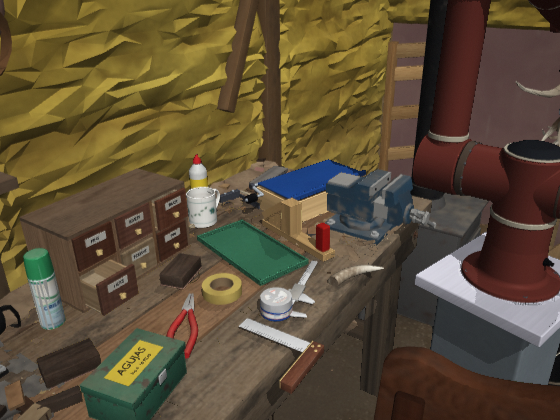

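View pics/side0.png

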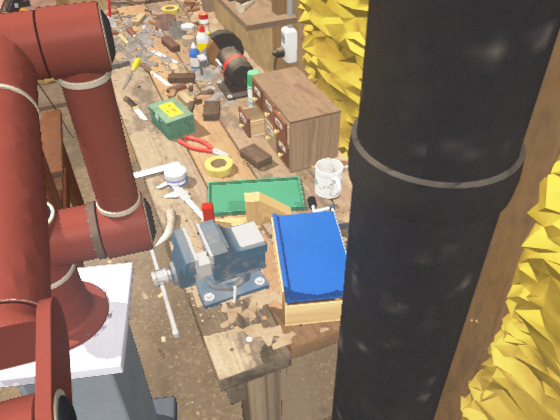

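View pics/wrist0.png

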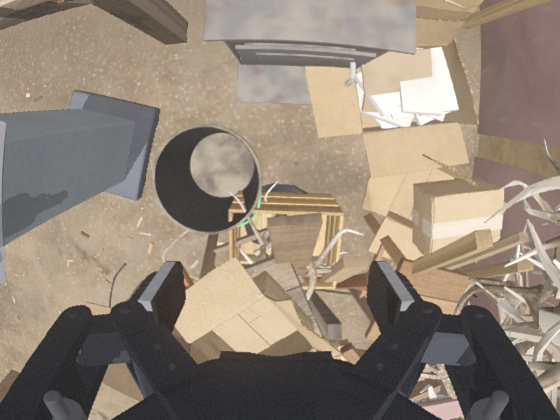

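The scene view shows the blue flap at (310,180), the wedge with its red handle at (323,236), and the green tray at (250,250). The mug is at (203,208), the tape at (222,288) and the sanding block at (181,270), with a vise in front of the bin at (375,205). Next I'll measure these.

```bash
cat > m.py <<'E'
from h import *
def load(f): return dict(np.load('pics/'+f+'.npz'))
for f in ['scene0','side0']:
    im=load(f);W=cloud(im);hsv=cv2.cvtColor(im['frame'],cv2.COLOR_RGB2HSV)
    H,S,V=hsv[...,0],hsv[...,1],hsv[...,2]
    for n,m in dict(blue=(H>105)&(H<125)&(S>180)&(V>80),green=(H>60)&(H<90)&(S>120),red=((H<5)|(H>175))&(S>200)&(V>120),tape=(H>20)&(H<32)&(S>120)).items():
        m=(m&(W[...,2]>-.02)&(W[...,0]>.2)&(W[...,0]<1.1)&(np.abs(W[...,1])<.8)).astype(np.uint8)
        m=cv2.morphologyEx(m,cv2.MORPH_OPEN,np.ones((2,2)))
        nl,lab,s,c=cv2.connectedComponentsWithStats(m)
        for i in range(1,nl):
            if s[i,4]<60: continue
            P=W[lab==i];P=P[~np.isnan(P[:,0])]
            (cx,cy),wh,a=cv2.minAreaRect((P[:,:2]*1000).astype(np.float32))
            print(f,n,s[i,4],c[i].round(),'mean',P.mean(0).round(3),'rect',round(cx),round(cy),np.round(wh),round(a,1),'z',np.percentile(P[:,2],[2,50,98]).round(3))
E
python3 m.py
```

```text
scene0 blue 1733 [306. 181.] mean [0.606 0.08  0.08 ] rect 577 56 [215. 293.] 0.5 z [0.075 0.08  0.089]
scene0 green 3495 [253. 252.] mean [0.483 0.386 0.008] rect 495 387 [153. 287.] 88.2 z [0.003 0.007 0.016]
scene0 red 174 [326. 235.] mean [0.35  0.257 0.061] rect 383 211 [ 26. 150.] 31.4 z [0.011 0.063 0.091]
scene0 tape 42609 [131.  91.] mean [0.851 0.459 0.367] rect 817 347 [214. 950.] 18.0 z [0.047 0.383 0.597]
scene0 tape 6309 [303.  72.] mean [ 1.052 -0.331  0.276] rect 1066 -365 [ 76. 460.] 17.5 z [-0.007  0.283  0.531]
scene0 tape 783 [223. 291.] mean [0.379 0.554 0.019] rect 395 543 [88. 99.] 55.2 z [0.001 0.024 0.027]
scene0 tape 150 [153. 348.] mean [0.251 0.792 0.074] rect 257 790 [55. 22.] 1.8 z [0.072 0.074 0.076]
side0 tape 5224 [344.  57.] mean [0.791 0.577 0.336] rect 701 119 [1365.  137.] 80.3 z [0.018 0.326 0.855]
side0 tape 7389 [539. 284.] mean [ 1.024 -0.232  0.189] rect 1030 -254 [ 72. 192.] 18.7 z [-0.014  0.176  0.427]
side0 tape 149 [220. 173.] mean [0.398 0.507 0.008] rect 400 510 [83. 41.] 8.3 z [-0.004  0.008  0.022]
```

```bash
python3 - <<'E'
from h import *
for f,pts in [('side0',[(310,255),(280,230),(340,285),(250,195),(210,185),(209,207),(209,214),(255,210),(328,178),(257,156)]),('scene0',[(310,180),(323,230),(323,245),(290,205),(250,250),(203,208),(181,270)])]:
    im=dict(np.load(f'pics/{f}.npz'));W=cloud(im)
    hsv=cv2.cvtColor(im['frame'],cv2.COLOR_RGB2HSV)
    for u,v in pts: print(f,u,v,W[v,u].round(3),hsv[v,u])
E
python3 - <<'E'
import cv2
a=cv2.imread('pics/side0.png')[120:340,140:380];cv2.imwrite('pics/sidecrop.png',cv2.resize(a,None,fx=3.2,fy=2.7,interpolation=2)[:,:800])
a=cv2.imread('pics/scene0.png')[150:290,160:440];cv2.imwrite('pics/scenecrop.png',cv2.resize(a,None,fx=2.8,fy=2.8,interpolation=2))
E
```

```text
side0 310 255 [0.605 0.038 0.076] [107 172 233]
side0 280 230 [0.543 0.138 0.077] [110 144 154]
side0 340 285 [ 0.657 -0.067  0.074] [107 182 232]
side0 250 195 [0.478 0.262 0.103] [ 25  80 254]
side0 210 185 [0.365 0.458 0.002] [ 67  71 133]
side0 209 207 [0.364 0.25  0.085] [  2 191 248]
side0 209 214 [0.362 0.25  0.06 ] [  2 181 192]
side0 255 210 [0.487 0.233 0.073] [ 17 114 202]
side0 328 178 [0.711 0.34  0.078] [ 26   9 229]
side0 257 156 [0.522 0.549 0.033] [ 12  86 160]
scene0 310 180 [0.601 0.068 0.079] [109 196 129]
scene0 323 230 [0.346 0.272 0.084] [  1 217 127]
scene0 323 245 [0.345 0.271 0.041] [  1 215 129]
scene0 290 205 [0.472 0.267 0.105] [ 18 118 182]
scene0 250 250 [0.496 0.385 0.006] [ 74 126 105]
scene0 203 208 [0.683 0.401 0.065] [ 27  11 204]
scene0 181 270 [0.496 0.59  0.033] [12 80 70]
```

View pics/sidecrop.png

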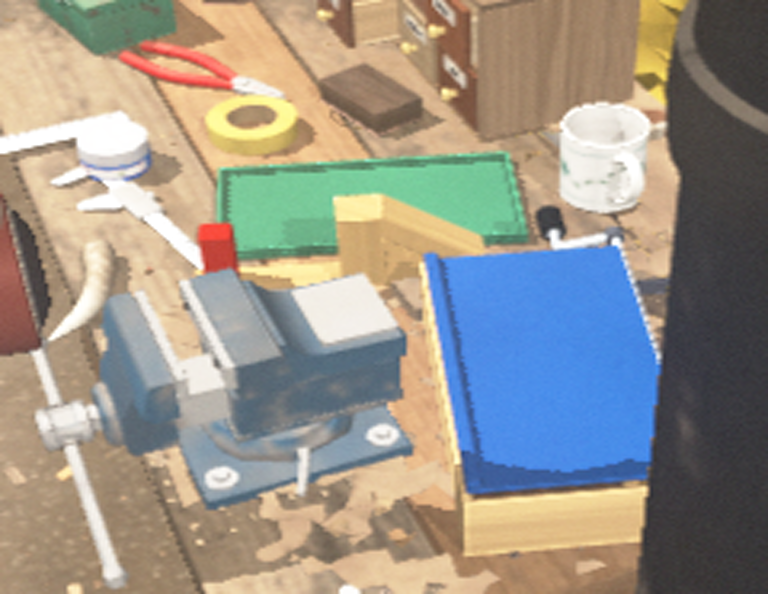

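View pics/scenecrop.png

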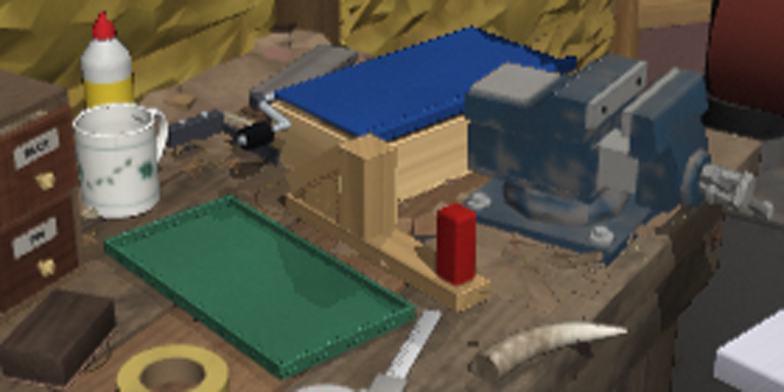

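```bash
cat > m2.py <<'E'
from h import *
import sys
out=np.zeros((600,600,3),np.uint8)
for f in ['scene0','side0']:
    im=dict(np.load(f'pics/{f}.npz'));W=cloud(im);hsv=cv2.cvtColor(im['frame'],cv2.COLOR_RGB2HSV)
    H,S,V=hsv[...,0].astype(int),hsv[...,1].astype(int),hsv[...,2].astype(int)
    ok=(W[...,0]>.3)&(W[...,0]<.9)&(W[...,1]>-.3)&(W[...,1]<.5)
    ms=dict(blue=(H>100)&(H<125)&(S>120)&(W[...,2]>.06)&(W[...,2]<.095)&(W[...,0]>.46)&(W[...,1]<.25),
      green=(H>60)&(H<90)&(S>60)&(W[...,2]<.03)&(W[...,2]>-.01)&(W[...,1]>.27)&(W[...,0]>.33),
      redtop=((H<6)|(H>175))&(S>150)&(W[...,2]>.082)&(W[...,0]>.3)&(W[...,0]<.45)&(W[...,1]<.35),
      wtop=(W[...,2]>.1)&(W[...,2]<.112)&(W[...,0]>.4)&(W[...,0]<.6)&(W[...,1]>.2)&(W[...,1]<.33),
      ramp=(W[...,2]>.045)&(W[...,2]<.1)&(W[...,0]>.45)&(W[...,0]<.62)&(W[...,1]>.21)&(W[...,1]<.3),
      roller=(V<45)&(W[...,2]>.03)&(W[...,2]<.09)&(W[...,0]>.5)&(W[...,0]<.8)&(W[...,1]>.2)&(W[...,1]<.33))
    for n,m in ms.items():
        m=m&ok
        P=W[m]
        if len(P)<5: print(f,n,len(P));continue
        (cx,cy),wh,a=cv2.minAreaRect((P[:,:2]*1000).astype(np.float32))
        v,u=np.nonzero(m)
        print(f,n,len(P),'px',int(u.mean()),int(v.mean()),'mean',P.mean(0).round(3),'rect',round(cx),round(cy),np.round(wh),round(a,1),'z',np.percentile(P[:,2],[2,50,98]).round(3))
        print('   corners',cv2.boxPoints(((cx,cy),wh,a)).round().tolist())
E
python3 m2.py
```

```text
scene0 blue 1907 px 307 179 mean [0.61  0.069 0.08 ] rect 609 52 [303. 175.] 88.8 z [0.076 0.08  0.089]
   corners [[519.0, -98.0], [694.0, -101.0], [700.0, 201.0], [525.0, 205.0]]
scene0 green 3701 px 252 251 mean [0.488 0.386 0.008] rect 509 382 [166. 317.] 86.1 z [0.003 0.007 0.017]
   corners [[345.0, 310.0], [661.0, 289.0], [673.0, 454.0], [356.0, 476.0]]
scene0 redtop 82 px 322 226 mean [0.354 0.265 0.088] rect 357 264 [32. 24.] 2.8 z [0.082 0.088 0.092]
   corners [[340.0, 275.0], [342.0, 251.0], [374.0, 252.0], [373.0, 277.0]]
scene0 wtop 162 px 290 203 mean [0.477 0.259 0.106] rect 482 257 [47. 52.] 84.0 z [0.1   0.107 0.11 ]
   corners [[454.0, 236.0], [505.0, 231.0], [510.0, 277.0], [458.0, 282.0]]
scene0 ramp 585 px 285 214 mean [0.491 0.266 0.07 ] rect 530 245 [ 65. 148.] 87.4 z [0.046 0.07  0.099]
   corners [[455.0, 215.0], [603.0, 209.0], [605.0, 274.0], [458.0, 281.0]]
scene0 roller 100 px 251 196 mean [0.647 0.258 0.068] rect 663 245 [34. 86.] 48.0 z [0.053 0.069 0.078]
   corners [[620.0, 260.0], [683.0, 203.0], [707.0, 229.0], [643.0, 286.0]]
side0 blue 5371 px 31
[... 192 characters left out ...]
 [0.496 0.395 0.005] rect 500 382 [160. 285.] 88.2 z [-0.001  0.004  0.014]
   corners [[355.0, 307.0], [639.0, 298.0], [645.0, 458.0], [360.0, 467.0]]
side0 redtop 60 px 206 205 mean [0.357 0.256 0.086] rect 358 258 [25. 25.] 88.2 z [0.082 0.086 0.089]
   corners [[345.0, 246.0], [370.0, 245.0], [370.0, 270.0], [346.0, 271.0]]
side0 wtop 173 px 252 197 mean [0.484 0.251 0.104] rect 485 253 [48. 49.] 84.1 z [0.1   0.104 0.108]
   corners [[458.0, 231.0], [507.0, 226.0], [512.0, 274.0], [463.0, 279.0]]
side0 ramp 667 px 264 208 mean [0.515 0.24  0.071] rect 522 251 [ 49. 124.] 89.2 z [0.046 0.07  0.099]
   corners [[460.0, 227.0], [584.0, 225.0], [585.0, 274.0], [460.0, 276.0]]
side0 roller 0
```

Run:
```python
from h import *
g=np.full((60,80),np.nan)
pts=[]
for f in ['scene0','side0']:
    im=dict(np.load(f'pics/{f}.npz'));W=cloud(im);pts.append(W.reshape(-1,3))
    if f=='side0': print('pipe',[W[v,u].round(3).tolist() for u,v in [(440,50),(370,150),(500,150),(430,300),(430,400)]])
P=np.vstack(pts);P=P[~np.isnan(P[:,0])]
print('cols y from -0.7..0.7 step .05 ; rows x')
for x in np.arange(.1,1.15,.05):
    r=[]
    for y in np.arange(-.75,.7,.05):
        s=P[(abs(P[:,0]-x)<.025)&(abs(P[:,1]-y)<.025)]
        r.append('%4d'%(np.percentile(s[:,2],98)*1000) if len(s)>3 else '   .')
    print('%.2f'%x,' '.join(r))
```

```text
pipe [[0.553, -0.6, 0.883], [0.528, -0.568, 0.794], [0.607, -0.605, 0.81], [nan, nan, nan], [0.613, -0.603, 0.49]]
cols y from -0.7..0.7 step .05 ; rows x
0.10    .    .    .    .    .    .    .    .    .    .  547  659  672  685  709  716  299  266    3    . -771 -770 -773 -770 -770   21   22   22   21
0.15    .    .    .    .    .  562  578  596  611  627  641  655  665  673  708  718  593  286    3 -684 -771 -772 -772 -771   -2    3   14    2    3
0.20    .    .    .  552  556  559  569  581  589  592    .    .    .    .  704  719  595  312 -772   15   14    1    3    3    8   23   14   12    3
0.25    .    .    .  552  554  553    .    .    .    .    .    .    .   12  699  717  619  288    4   11   21   25   24   10   42   45   43   13    3
0.30    .    .    .    .    .    .    .    .    .    .    .    .    .    0    6  154  155  155   15   16   14    4    8   11   37   44   16    3   14
0.35    .    .    .    .    . -181 -182 -182    .    .    0    4    3    3   15  154  155  155   22   16   90   65   16   16   16   25   27   25   16
0.40    . -183 -181 -180 -180 -180 -182 -183 
[... 1504 characters left out ...]
    .    .    .    .    .   22  567  560  465  549  575  575  579  567  462  319    .    .    .    .
0.95    .    .    .    .    .    .    .    .    .    .    .    .    6  532  486  466  565  567  566  561  470   66    .    .    .    .    .    .    .
1.00    .    .    .    .    .    .    .    .    .  374  378  458  551  633  521  306   93   58    .    .    .    .    .    .    .    .    .    .    .
1.05    .    .    .    .    .  390  400  434  497  511  509  512   37   31   21    .    .    .    .    .    .    .    .    .    .    .    .    .    .
1.10    .  356  373  383  443  523  525  532  530    0  -68    .    .    .    .    .    .    .    .    .    .    .    .    .    .    .    .    .    .
```

{"api": "servo_tool", "payload": {"commands": [0, -0.07, 0, -3, -1, -2.5, 1, 0, -0.08, 0, -4.5, -1, -2.5, 1, 0, -0.09, 0, -5, -1, -2, 1, 0, -0.09, 0, -5, -1, -1, 1, 0, -0.09, 0, -5, -1, 0, 1, 0, -0.09, 0, -5, -1, 0, 1, 0, -0.09, 0, -5, -1, 0, 1, 0, -0.09, 0, -5, 0, 0, 1, 0, -0.09, 0, -5, 0, 0, 1, 0, -0.09, 0, -5, 0, 0, 1, 0, -0.09, 0, -5, 0, 0, 1, 0, -0.09, 0, -5, 0, 0, 1, 0, -0.09, 0, -5, 0, 0, 1, 0, -0.09, 0, -5, 0, 0, 1]}}

```text
t: 1.55
tool_pos: [0.5423, -0.038, 0.2965]
tool_rot: [-1.202, 1.22, -1.208]
contact_force: [-0.2, -0.2, -0.2]
opening: 0.0856
```

```bash
cat >> h.py <<'E'
def go(x,y,z,head):
    """heading of tool z in deg; tool y down. prints tool-frame total shift (cm) & ry, for the current orientation, and in final orientation"""
    o=monitor.get_obs();M=R.from_rotvec(o['tool_rot']).as_matrix()
    h=np.radians(head);zt=np.array([np.cos(h),np.sin(h),0]);yt=np.array([0,0,-1.]);xt=np.cross(yt,zt)
    T=np.stack([xt,yt,zt],1)
    d=np.array([x,y,z])-o['tool_pos']
    rv=R.from_matrix(M.T@T).as_rotvec()
    print('t',round(o['t'],2),'pos',o['tool_pos'].round(4),'F',o['contact_force'].round(2),'open',round(float(o['opening']),4))
    print(' turn',rv.round(3),'shift cm now-frame',(M.T@d*100).round(2),'final-frame',(T.T@d*100).round(2))
E
python3 -c "
from h import *
go(.3575,.261,.2,88.7)"
```

```text
t 1.55 pos [ 0.5423 -0.038   0.2965] F [-0.17 -0.22 -0.21] open 0.0856
 turn [-0.004 -1.555 -0.008] shift cm now-frame [-29.69   9.92 -18.68] final-frame [-19.15   9.65  29.48]
```

{"api": "servo_tool", "payload": {"commands": [0, -0.13, 0, -4, 0, 0, 1, 0, -0.13, 0, -4, 0, 0, 1, 0, -0.13, 0, -4, 0, 0, 1, 0, -0.13, 0, -4, 0, 0, 1, 0, -0.13, 0, -4, 0, 0, 1, 0, -0.13, 0, -4, 0, 0, 1, 0, -0.13, 0, -2, 0, 0, 1, 0, -0.13, 0, -1, 0, 0, 1, 0, -0.13, 0, 0, 0, 0, 1, 0, -0.13, 0, 0, 0, 0, 1, 0, -0.13, 0, 0, 0, 0, 1, 0, -0.125, 0, 0, 0, 0, 1]}}

```text
t: 2.75
tool_pos: [0.4343, 0.2191, 0.294]
tool_rot: [-1.561, -0.037, 0.051]
contact_force: [0.4, -0.3, -0.5]
opening: 0.0853
```

```bash
python3 -c "
from h import *
go(.3575,.261,.2,88.7); shot('wrist','w1')"
```

```text
t 2.75 pos [0.4343 0.2191 0.294 ] F [ 0.4  -0.33 -0.54] open 0.0853
 turn [-0.009  0.078 -0.009] shift cm now-frame [-7.36  9.5   4.52] final-frame [-7.78  9.4   4.01]
```

View pics/w1.png

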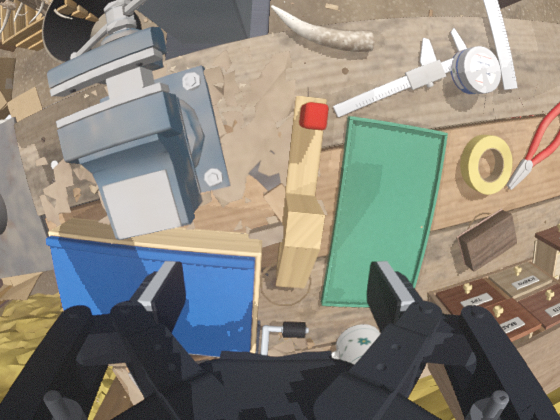

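The wrist view is a top view. The red handle is at (314,116), the wedge's flat top at (303,220) and its nose at about (292,285). The flap corner is at (259,253), the roller at (293,329), and the tray corners are at (350,118), (447,132), (424,307) and (324,306).

```bash
cat >> h.py <<'E'
def ray(im,u,v,z):
    K=im['camera_matrix'];a=np.array([(u-K[0,2])/K[0,0],(v-K[1,2])/K[1,1]]);r=np.hypot(*a)
    d=np.array([np.sin(r)*a[0]/r,np.sin(r)*a[1]/r,np.cos(r)]);T=im['cam_to_world']
    D=T[:3,:3]@d;o=T[:3,3];return o+D*(z-o[2])/D[2]
E
python3 - <<'E'
from h import *
im=dict(np.load('pics/w1.npz'))
hsv=cv2.cvtColor(im['frame'],cv2.COLOR_RGB2HSV)
for n,u,v,z in [('wt bl',286,196,.106),('wt br',322,198,.106),('wt fl',285,240,.106),('wt fr',320,246,.106),('nose l',277,287,.042),('nose r',304,290,.042),('handle',314,113,.088),('tray',350,118,.014),('tray',447,132,.014),('tray',424,307,.014),('tray',324,306,.014),('bin fl',262,243,.07),('bin fr',52,233,.07)]:
    print(n,ray(im,u,v,z).round(4))
m=((hsv[...,0]<6)|(hsv[...,0]>174))&(hsv[...,1]>180)&(hsv[...,2]>100)
m[:80]=0;m[150:]=0;m[:,:290]=0;m[:,340:]=0
v,u=np.nonzero(m);print(u.min(),u.max(),v.min(),v.max(),[ray(im,a,b,.088).round(4).tolist() for a,b in [(u.min(),v.mean()),(u.max(),v.mean()),(u.mean(),v.min()),(u.mean(),v.max())]])
E
python3 -c "
import cv2
a=cv2.imread('pics/w1.png')[85:345,220:350];cv2.imwrite('pics/w1c.png',cv2.resize(a,None,fx=2.3,fy=2.3,interpolation=2))"
```

```text
wt bl [0.4442 0.2328 0.106 ]
wt br [0.4443 0.2711 0.106 ]
wt fl [0.4937 0.2349 0.106 ]
wt fr [0.4991 0.2743 0.106 ]
nose l [0.5901 0.2324 0.042 ]
nose r [0.5934 0.2705 0.042 ]
handle [0.3558 0.258  0.088 ]
tray [0.3567 0.3154 0.014 ]
tray [0.3586 0.4628 0.014 ]
tray [0.6437 0.4834 0.014 ]
tray [0.6379 0.3085 0.014 ]
bin fl [0.5133 0.2094 0.07  ]
bin fr [ 0.5222 -0.0946  0.07  ]
304 326 103 128 [[0.3597, 0.2476, 0.088], [0.3579, 0.2712, 0.088], [0.345, 0.2585, 0.088], [0.3719, 0.2603, 0.088]]
```

View pics/w1c.png

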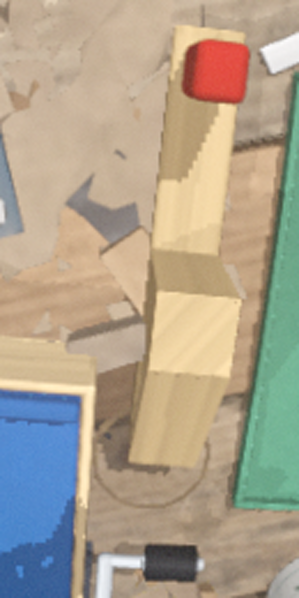

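```bash
python3 -c "
from h import *
go(.358,.260,.052,88.4)"
```

```text
t 2.8 pos [0.4343 0.2191 0.294 ] F [-0.24  0.42  0.34] open 0.0855
 turn [-0.009  0.087 -0.009] shift cm now-frame [-7.17 24.3   4.31] final-frame [-7.74 24.2   3.87]
```

{"api": "servo_tool", "payload": {"commands": [-0.009, 0.087, -0.009, 0, 0, 0, 1, 0, 0, 0, -4, 0, 2, 1, 0, 0, 0, -3.74, 0, 1.9, 1, 0, 0, 0, 0, 4, 0, 1, 0, 0, 0, 0, 4, 0, 1, 0, 0, 0, 0, 4, 0, 1, 0, 0, 0, 0, 4, 0, 1]}}

```text
t: 3.5
tool_pos: [0.36, 0.2646, 0.1364]
tool_rot: [-1.562, 0.027, -0.05]
contact_force: [0.6, -0.3, -0.1]
opening: 0.0854
```

```bash
python3 -c "
from h import *
go(.358,.260,.052,88.4); im=shot('wrist','w2')"
```

```text
t 3.5 pos [0.36   0.2646 0.1364] F [ 0.62 -0.3  -0.09] open 0.0854
 turn [-0.008 -0.021  0.015] shift cm now-frame [-0.3   8.43 -0.54] final-frame [-0.19  8.44 -0.47]
```

View pics/w2.png

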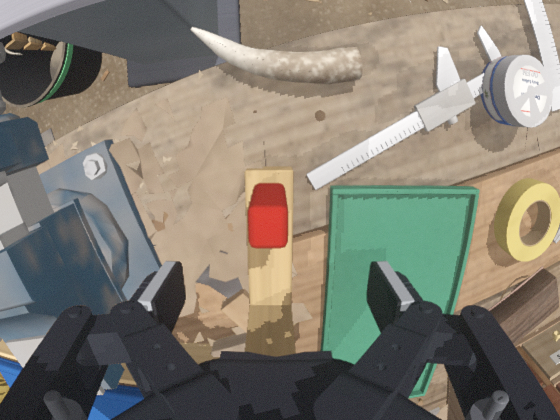

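The handle top is at about (268,228), between the open fingers.

```bash
python3 -c "
from h import *
im=dict(np.load('pics/w2.npz'))
for p in [(249,210),(288,210),(268,208),(268,247)]: print(ray(im,*p,.088).round(4))
for p in [(250,171),(291,171),(247,330),(290,330)]: print(ray(im,*p,.02).round(4))
go(.358,.260,.052,88.4)"
```

```text
[0.3451 0.2499 0.088 ]
[0.3464 0.2738 0.088 ]
[0.3444 0.2617 0.088 ]
[0.3705 0.2602 0.088 ]
[0.3336 0.2467 0.02  ]
[0.3353 0.2797 0.02  ]
[0.4917 0.2311 0.02  ]
[0.4938 0.2739 0.02  ]
t 3.55 pos [0.3556 0.2623 0.1284] F [-3.86 -1.42 -4.38] open 0.0855
 turn [-0.002 -0.021  0.003] shift cm now-frame [ 0.23  7.64 -0.23] final-frame [ 0.24  7.64 -0.22]
```

{"api": "servo_tool", "payload": {"commands": [0, -0.02, 0, 0.2, 2.5, -0.15, 1, 0, 0, 0, 0, 2.5, 0, 1, 0, 0, 0, 0, 2.4, 0, 1, 0, 0, 0, 0, 0, 0, 1]}}

```text
t: 3.95
tool_pos: [0.3562, 0.2598, 0.0518]
tool_rot: [-1.572, 0.029, -0.026]
contact_force: [0.0, 0.5, -0.2]
opening: 0.0854
```

```bash
python3 -c "
from h import *
go(.358,.261,.052,88.4)"
```

```text
t 3.95 pos [0.3562 0.2598 0.0518] F [ 0.03  0.5  -0.21] open 0.0854
 turn [ 0.001 -0.008 -0.002] shift cm now-frame [ 0.18 -0.02  0.12] final-frame [ 0.18 -0.02  0.12]
```

{"api": "servo_tool", "payload": {"commands": [0, 0, 0, 0.18, 0, 0.12, 0.2, 0, 0, 0, 0, 0, 0, 0, 0, 0, 0, 0, 0, 0, 0, 0, 0, 0, 0, 0, 0, 0], "grip_force": 50}}

```text
t: 4.35
tool_pos: [0.3617, 0.2627, 0.0577]
tool_rot: [-1.568, 0.026, -0.033]
contact_force: [-1.7, -1.3, 0.9]
opening: 0.0278
```

{"api": "servo_tool", "payload": {"commands": [0, 0, 0, 0, 0, 0, 0, 0, 0, 0, 0, 0, 0, 0]}}

```text
t: 4.55
tool_pos: [0.3619, 0.2629, 0.0586]
tool_rot: [-1.567, 0.026, -0.034]
contact_force: [0.2, 0.7, -2.6]
opening: 0.0254
```

```bash
python3 -c "
from h import *
go(.546,.262,.052,88.7);shot('scene','s2')"
python3 -c "
import cv2
a=cv2.imread('pics/s2.png')[130:310,180:420];cv2.imwrite('pics/s2c.png',cv2.resize(a,None,fx=3,fy=3,interpolation=2))"
```

```text
t 4.55 pos [0.3619 0.2629 0.0586] F [ 0.23  0.66 -2.59] open 0.0254
 turn [-0.003 -0.015  0.005] shift cm now-frame [18.4   0.76  0.6 ] final-frame [18.41  0.66  0.32]
```

View pics/s2c.png

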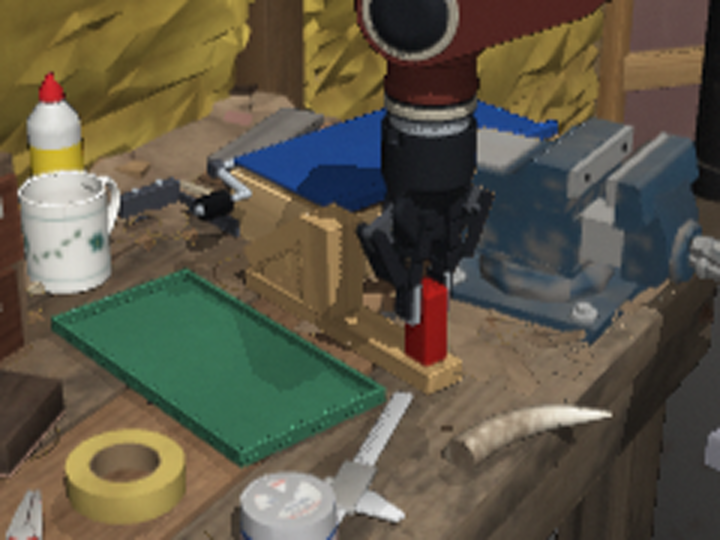

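{"api": "servo_tool", "payload": {"commands": [0, 0, 0, 0, 0.2, 0, 0, 0, 0, 0, 0, 0, 0, 0]}}

```text
t: 4.8
tool_pos: [0.362, 0.2631, 0.0581]
tool_rot: [-1.568, 0.026, -0.034]
contact_force: [0.5, 0.1, -2.0]
opening: 0.0251
```

{"api": "servo_tool", "payload": {"commands": [0, 0, 0, 0, 0.2, 0, 0, 0, 0, 0, 0, 0, 0, 0]}}

```text
t: 5.0
tool_pos: [0.3625, 0.2634, 0.0581]
tool_rot: [-1.568, 0.026, -0.033]
contact_force: [-0.6, 0.7, -2.0]
opening: 0.0253
```

{"api": "servo_tool", "payload": {"commands": [0, 0, 0, 0, 0.2, 0, 0, 0, 0, 0, 0, 0, 0, 0]}}

```text
t: 5.2
tool_pos: [0.363, 0.2636, 0.058]
tool_rot: [-1.568, 0.026, -0.033]
contact_force: [0.6, 0.0, -2.2]
opening: 0.0257
```

{"api": "servo_tool", "payload": {"commands": [0, 0, 0, 0, 0.6, 0, 0, 0, 0, 0, 0, 0.3, 0, 0]}}

```text
t: 5.4
tool_pos: [0.3641, 0.2637, 0.0575]
tool_rot: [-1.573, 0.03, -0.031]
contact_force: [-6.8, -3.9, 10.7]
opening: 0.0253
```

```bash
python3 -c "
from h import *
go(.546,.262,.052,88.7)
im=shot('side','sd2');W=cloud(im)
m=(W[...,2]>.095)&(W[...,2]<.12)&(W[...,0]>.4)&(W[...,0]<.53)&(W[...,1]>.22)&(W[...,1]<.29)
print(m.sum(),np.nanpercentile(W[m][:,2],[5,25,50,75,95]).round(4),W[m].mean(0))"
```

```text
t 5.4 pos [0.3641 0.2637 0.0575] F [-6.76 -3.93 10.71] open 0.0253
 turn [ 0.002 -0.016  0.   ] shift cm now-frame [18.18  0.55  0.54] final-frame [18.19  0.55  0.24]
223 [0.096  0.1006 0.1032 0.1052 0.1069] [0.48862828 0.25282863 0.10252169]
```

{"api": "servo_tool", "payload": {"commands": [0, -0.008, 0, 1, 0, 0, 0, 0, -0.008, 0, 1, 0, 0, 0, 0, 0, 0, 1, 0, 0, 0], "grip_force": 70}}

```text
t: 5.75
tool_pos: [0.3948, 0.2633, 0.0577]
tool_rot: [-1.572, 0.016, -0.018]
contact_force: [-2.4, -0.6, 0.3]
opening: 0.0249
```

```bash
python3 -c "
from h import *
go(.546,.262,.0575,88.7)"
```

```text
t 5.75 pos [0.3948 0.2633 0.0577] F [-2.37 -0.64  0.28] open 0.0249
 turn [0.001 0.002 0.001] shift cm now-frame [15.12  0.04  0.19] final-frame [15.12  0.02  0.22]
```

{"api": "servo_tool", "payload": {"commands": [0, 0, 0, 0.6, 0, 0, 0, 0, 0, 0, 0.6, 0, 0, 0, 0, 0, 0, 0.6, 0, 0, 0, 0, 0, 0, 0.6, 0, 0, 0, 0, 0, 0, 0.6, 0, 0, 0]}}

```text
t: 6.25
tool_pos: [0.4271, 0.2631, 0.0575]
tool_rot: [-1.571, 0.019, -0.015]
contact_force: [-3.5, 0.0, 4.8]
opening: 0.025
```

{"api": "servo_tool", "payload": {"commands": [0, 0, 0, 0.6, 0, 0, 0, 0, 0, 0, 0.6, 0, 0, 0, 0, 0, 0, 0.6, 0, 0, 0, 0, 0, 0, 0.6, 0, 0, 0, 0, 0, 0, 0.6, 0, 0, 0]}}

```text
t: 6.75
tool_pos: [0.4482, 0.2629, 0.0574]
tool_rot: [-1.573, 0.047, 0.008]
contact_force: [-13.8, -0.9, 12.1]
opening: 0.0249
```

```bash
python3 -c "
from h import *
go(.546,.262,.0575,88.7);shot('scene','s3')"
python3 -c "
import cv2
a=cv2.imread('pics/s3.png')[130:310,180:420];cv2.imwrite('pics/s3c.png',cv2.resize(a,None,fx=3,fy=3,interpolation=2))"
```

```text
t 6.75 pos [0.4482 0.2629 0.0574] F [-13.83  -0.9   12.1 ] open 0.0249
 turn [ 0.003 -0.002 -0.035] shift cm now-frame [ 9.78 -0.35  0.15] final-frame [ 9.78 -0.01  0.13]
```

View pics/s3c.png

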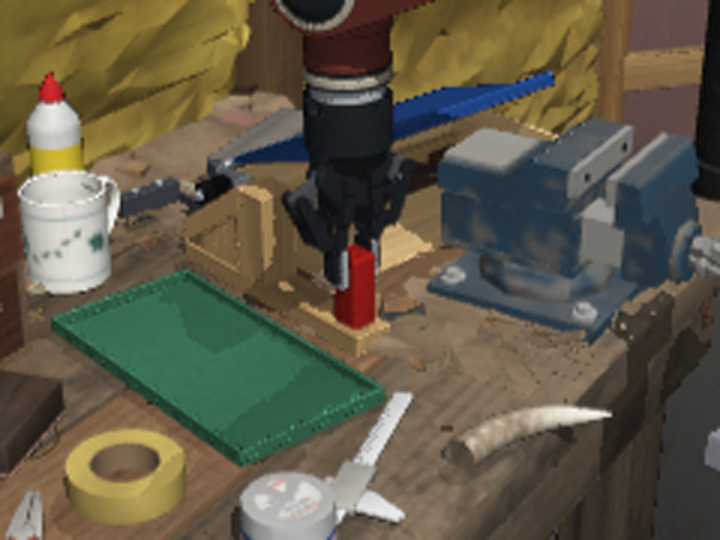

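The flap is lifting as the ramp goes under the roller.

{"api": "servo_tool", "payload": {"commands": [0, 0, -0.01, 0.9, 0, 0, 0, 0, 0, -0.01, 0.9, 0, 0, 0, 0, 0, -0.01, 0.9, 0, 0, 0, 0, 0, -0.01, 0.9, 0, 0, 0, 0, 0, -0.01, 0.9, 0, 0, 0]}}

```text
t: 7.3
tool_pos: [0.4827, 0.2626, 0.0574]
tool_rot: [-1.575, 0.038, -0.005]
contact_force: [-14.3, -1.2, 14.4]
opening: 0.025
```

{"api": "servo_tool", "payload": {"commands": [0, 0, -0.01, 0.9, 0, 0, 0, 0, 0, -0.01, 0.9, 0, 0, 0, 0, 0, -0.01, 0.9, 0, 0, 0, 0, 0, -0.01, 0.9, 0, 0, 0]}}

```text
t: 7.7
tool_pos: [0.5078, 0.2625, 0.0574]
tool_rot: [-1.577, 0.037, -0.009]
contact_force: [-14.6, -0.8, 13.7]
opening: 0.025
```

```bash
python3 -c "
from h import *
go(.546,.262,.0575,88.7);shot('scene','s4')"
python3 -c "
import cv2
a=cv2.imread('pics/s4.png')[130:310,180:420];cv2.imwrite('pics/s4c.png',cv2.resize(a,None,fx=3,fy=3,interpolation=2))"
```

```text
t 7.7 pos [0.5078 0.2625 0.0574] F [-14.64  -0.78  13.68] open 0.025
 turn [ 0.006 -0.007 -0.018] shift cm now-frame [ 3.81 -0.08  0.06] final-frame [ 3.82 -0.01  0.04]
```

View pics/s4c.png

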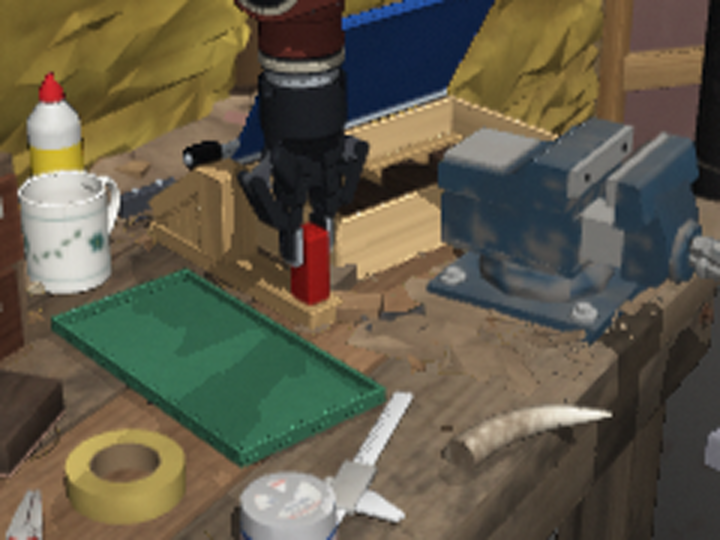

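{"api": "servo_tool", "payload": {"commands": [0, 0, -0.005, 0.7, 0, 0, 0, 0, 0, -0.005, 0.7, 0, 0, 0, 0, 0, 0, 0.7, 0, 0, 0, 0, 0, 0, 0.7, 0, 0, 0]}}

```text
t: 8.15
tool_pos: [0.5282, 0.2622, 0.0575]
tool_rot: [-1.578, 0.052, 0.004]
contact_force: [-11.8, -1.3, 10.2]
opening: 0.0249
```

{"api": "servo_tool", "payload": {"commands": [0, 0, 0, 0.6, 0, 0, 0, 0, 0, 0, 0.6, 0, 0, 0]}}

```text
t: 8.35
tool_pos: [0.5375, 0.262, 0.0574]
tool_rot: [-1.579, 0.06, 0.011]
contact_force: [-12.3, -0.9, 11.0]
opening: 0.025
```

{"api": "servo_tool", "payload": {"commands": [0, 0, 0, 0.6, 0, 0, 0, 0, 0, 0, 0.6, 0, 0, 0]}}

```text
t: 8.55
tool_pos: [0.5467, 0.2618, 0.0575]
tool_rot: [-1.579, 0.068, 0.019]
contact_force: [-12.3, -0.8, 11.1]
opening: 0.0247
```

{"api": "servo_tool", "payload": {"commands": [0, 0, 0, 0.6, 0, 0, 0, 0, 0, 0, 0.6, 0, 0, 0]}}

```text
t: 8.75
tool_pos: [0.5483, 0.2617, 0.0573]
tool_rot: [-1.581, 0.093, 0.044]
contact_force: [-32.6, -2.4, 25.5]
opening: 0.0249
```

{"api": "servo_tool", "payload": {"commands": [0, 0, 0, 0.3, 0, 0, 0, 0, 0, 0, 0.2, 0, 0, 0.6, 0, 0, 0, 0, 0, 0, 0.6, 0, 0, 0, 0, 0, 0, 0.6]}}

```text
t: 9.15
tool_pos: [0.5506, 0.261, 0.0554]
tool_rot: [-1.583, 0.101, 0.051]
contact_force: [0.8, 1.0, 0.5]
opening: 0.0514
```

```bash
python3 -c "
from h import *
go(.546,.262,.15,88.7);shot('scene','s5');shot('wrist','w5');shot('side','sd5')"
python3 -c "
import cv2
a=cv2.imread('pics/s5.png')[110:290,180:420];cv2.imwrite('pics/s5c.png',cv2.resize(a,None,fx=3,fy=3,interpolation=2))"
```

```text
t 9.15 pos [0.5506 0.261  0.0554] F [0.83 0.99 0.5 ] open 0.0514
 turn [ 0.015 -0.009 -0.097] shift cm now-frame [-1.37 -9.38 -0.05] final-frame [-0.46 -9.46  0.09]
```

View pics/s5c.png

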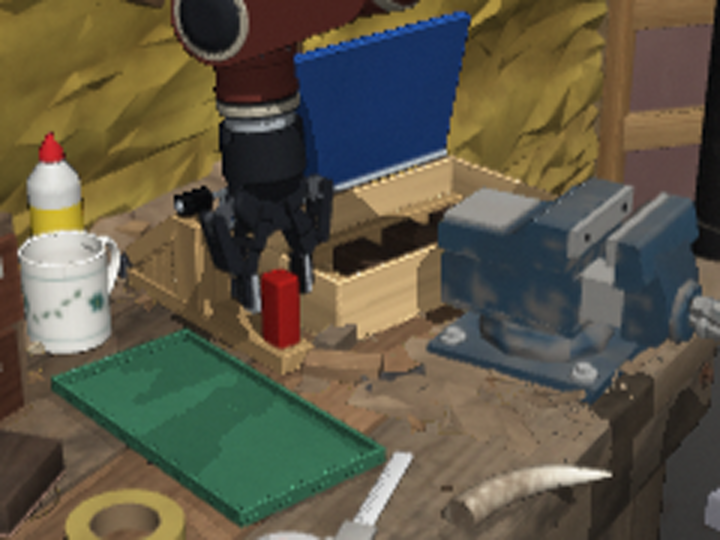

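View pics/w5.png

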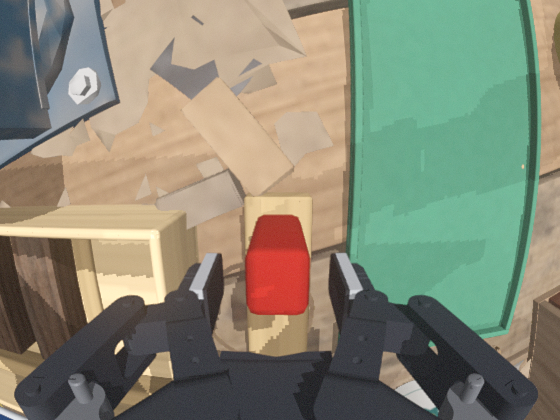

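View pics/sd5.png

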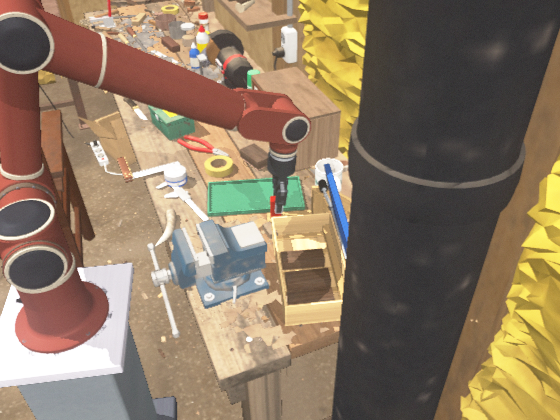

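The wedge is home and released: the flap stands propped, and the handle is clear between the pads at (277,265) in the wrist view. Three blanks are visible, and the left bay is empty. Next I'll rise and look into the bin.

{"api": "servo_tool", "payload": {"commands": [0, 0, 0, -0.3, -2.5, 0, 0.6, 0.01, 0, -0.04, -0.3, -3, 0, 0.6, 0.005, 0, -0.04, 0, -4, 0, 0.6, 0, 0, -0.02, 0, -4, 0, 0.6, 0, 0, 0, 0, -4, -4, 1, 0, 0, 0, 0, -4, -5, 1, 0, 0, 0, -2, -1, -5, 1, 0, 0, 0, -2, 0, -4, 1, 0, 0, 0, -2, 0, 0, 1, 0, 0, 0, 0, 0, 0, 1]}}

```text
t: 10.3
tool_pos: [0.4889, 0.0973, 0.2739]
tool_rot: [-1.575, 0.015, -0.035]
contact_force: [0.3, -0.4, 0.6]
opening: 0.0854
```

```bash
python3 -c "
from h import *
go(.57,.05,.15,88.7);shot('wrist','w6')"
```

```text
t 10.3 pos [0.4889 0.0973 0.2739] F [ 0.32 -0.36  0.6 ] open 0.0854
 turn [ 0.004 -0.009  0.013] shift cm now-frame [ 8.1  12.51 -4.42] final-frame [ 8.22 12.39 -4.55]
```

View pics/w6.png

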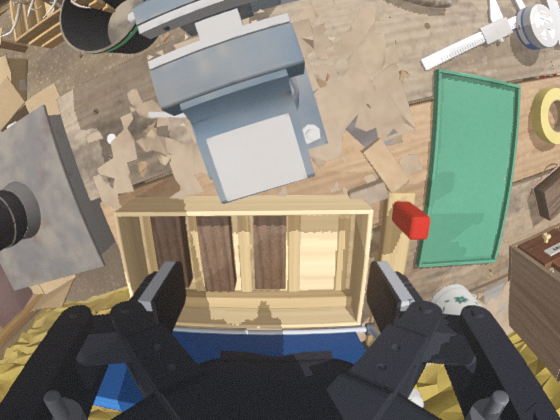

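Top view of the open bin: three blanks, at about (172,252), (217,252) and (270,252). The fourth bay, at (320,252), is empty.

Run:
```python
from h import *
im=dict(np.load('pics/w6.npz'))
hsv=cv2.cvtColor(im['frame'],cv2.COLOR_RGB2HSV)
m=(hsv[...,2]<115).astype(np.uint8);m[:212]=0;m[296:]=0;m[:,:150]=0;m[:,365:]=0
m=cv2.morphologyEx(m,cv2.MORPH_OPEN,np.ones((3,3)))
n,l,s,c=cv2.connectedComponentsWithStats(m)
for i in range(1,n):
    if s[i,4]<400: continue
    v,u=np.nonzero(l==i)
    P=np.array([ray(im,a,b,.033)[:2] for a,b in zip(u,v)])*1000
    (cx,cy),wh,a=cv2.minAreaRect(P.astype(np.float32));print(s[i],c[i].round(),'->',round(cx),round(cy),np.round(wh),round(a,1))
for n,u,v,z in [('fl',372,201,.068),('fr',119,203,.068),('tray',440,70,.014),('tray',518,86,.014),('tray',495,264,.014),('tray',419,266,.014),('handle',403,215,.088)]: print(n,ray(im,u,v,z).round(4))
a=im['frame'][190:330,100:390,::-1];cv2.imwrite('pics/w6c.png',cv2.resize(a,None,fx=2.7,fy=2.7,interpolation=2))
```

```text
[ 151  216   42   80 2449] [172. 254.] -> 601 -48 [ 57. 128.] 82.3
fl [0.5172 0.2064 0.068 ]
fr [ 0.51   -0.0934  0.068 ]
tray [0.3558 0.317  0.014 ]
tray [0.3614 0.4586 0.014 ]
tray [0.6468 0.4544 0.014 ]
tray [0.6356 0.3052 0.014 ]
handle [0.5286 0.2383 0.088 ]
```

View pics/w6c.png

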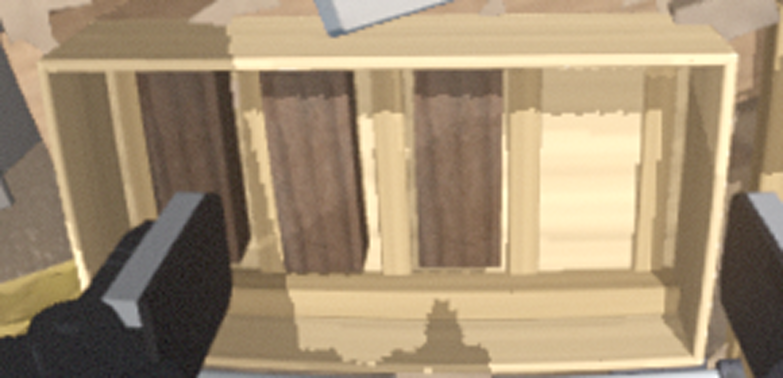

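Run:
```python
from h import *
im=dict(np.load('pics/w6.npz'))
for n,pts in dict(A=[(150,130),(221,130)],B=[(266,100),(351,100),(278,200),(355,200),(285,270),(358,270)],C=[(414,100),(502,100),(417,200),(501,200),(418,265),(500,265)]).items():
    for a,b in pts: print(n,a,b,ray(im,a/2.7+100,b/2.7+190,.033).round(4))
go(.595,.085,.2,88.7)
```

```text
A 150 130 [ 0.5703 -0.0665  0.033 ]
A 221 130 [ 0.5706 -0.0288  0.033 ]
B 266 100 [ 0.5555 -0.0042  0.033 ]
B 351 100 [0.5565 0.0369 0.033 ]
B 278 200 [ 0.6087 -0.0045  0.033 ]
B 355 200 [0.609  0.0345 0.033 ]
B 285 270 [ 0.6496 -0.006   0.033 ]
B 358 270 [0.6495 0.0324 0.033 ]
C 414 100 [0.5573 0.0666 0.033 ]
C 502 100 [0.5585 0.1076 0.033 ]
C 417 200 [0.6095 0.065  0.033 ]
C 501 200 [0.6107 0.106  0.033 ]
C 418 265 [0.6468 0.0633 0.033 ]
C 500 265 [0.6479 0.1048 0.033 ]
t 10.35 pos [0.4897 0.0974 0.2739] F [-0.11  0.36  0.35] open 0.0855
 turn [ 0.004 -0.008  0.013] shift cm now-frame [10.46  7.54 -0.88] final-frame [10.55  7.39 -1.  ]
```

{"api": "servo_tool", "payload": {"commands": [0.004, -0.008, 0.013, 3.5, 0, -0.5, 0.68, 0, 0, 0, 3.8, 0, -0.5, 0.68, 0, 0, 0, 3.7, 3, 0, 0.68, 0, 0, 0, 0, 4, 0, 0.68, 0, 0, 0, 0, 4, 0, 0.68, 0, 0, 0, 0, 4, 0, 0.68, 0, 0, 0, 0, 0, 0, 0.68]}}

```text
t: 11.05
tool_pos: [0.6105, 0.0883, 0.1169]
tool_rot: [-1.571, 0.009, -0.016]
contact_force: [-1.1, -0.5, -0.8]
opening: 0.0581
```

```bash
python3 -c "
from h import *
im=shot('wrist','w7');go(.600,.086,.014,88.7)"
```

```text
t 11.1 pos [0.6126 0.0883 0.1206] F [-1.03  0.54 -0.  ] open 0.0585
 turn [-0.     0.006  0.01 ] shift cm now-frame [-1.36 10.64 -0.25] final-frame [-1.25 10.66 -0.26]
```

View pics/w7.png

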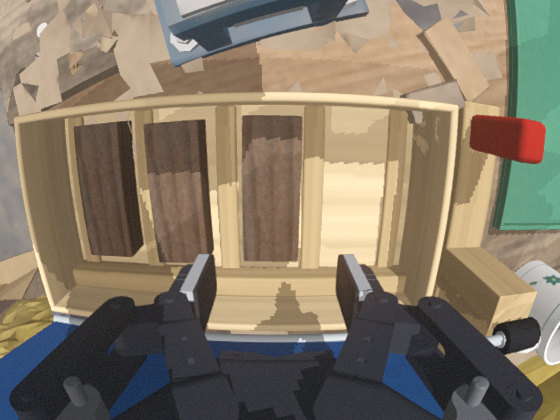

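```bash
python3 -c "
from h import *
im=dict(np.load('pics/w7.npz'))
for p in [(242,140),(302,140),(241,250),(299,250),(270,116),(270,262)]: print(p,ray(im,*p,.033).round(4))
for p in [(148,140),(205,140),(153,250),(207,250),(180,120),(180,262)]: print('B',p,ray(im,*p,.033).round(4))
for p in [(78,140),(132,140),(92,240),(130,240),(105,120),(110,252)]: print('A',p,ray(im,*p,.033).round(4))
"
```

```text
(242, 140) [0.5557 0.0663 0.033 ]
(302, 140) [0.5564 0.108  0.033 ]
(241, 250) [0.6385 0.0619 0.033 ]
(299, 250) [0.6391 0.1061 0.033 ]
(270, 116) [0.5394 0.0861 0.033 ]
(270, 262) [0.6489 0.0838 0.033 ]
B (148, 140) [ 0.5521 -0.0033  0.033 ]
B (205, 140) [0.5546 0.04   0.033 ]
B (153, 250) [ 0.6389 -0.0099  0.033 ]
B (207, 250) [0.6384 0.0353 0.033 ]
B (180, 120) [0.5393 0.0224 0.033 ]
B (180, 262) [0.6491 0.0119 0.033 ]
A (78, 140) [ 0.5468 -0.066   0.033 ]
A (132, 140) [ 0.5511 -0.0165  0.033 ]
A (92, 240) [ 0.631 -0.067  0.033]
A (130, 240) [ 0.6304 -0.0292  0.033 ]
A (105, 120) [ 0.5339 -0.0387  0.033 ]
A (110, 252) [ 0.6416 -0.0509  0.033 ]
```

{"api": "servo_tool", "payload": {"commands": [0, 0, 0.01, -1.4, 3, -0.28, 0.68, 0, 0, 0, 0, 3, 0, 0.68, 0, 0, 0, 0, 2.5, 0, 0.68, 0, 0, 0, 0, 1.5, 0, 0.68, 0, 0, 0, 0, 0.4, 0, 0.68]}}

```text
t: 11.6
tool_pos: [0.6123, 0.0881, 0.0289]
tool_rot: [-1.57, -0.01, -0.03]
contact_force: [-0.9, -0.5, 0.1]
opening: 0.0581
```

```bash
python3 -c "
from h import *
go(.598,.0855,.014,88.5)"
```

```text
t 11.6 pos [0.6123 0.0881 0.0289] F [-0.91 -0.55  0.1 ] open 0.0581
 turn [-0.001  0.013  0.025] shift cm now-frame [-1.47  1.46 -0.28] final-frame [-1.43  1.49 -0.3 ]
```

{"api": "servo_tool", "payload": {"commands": [0, 0.01, 0.02, -1.4, 0, -0.28, 0.68, 0, 0, 0, 0, 0.8, 0, 0.68, 0, 0, 0, 0, 0.7, 0, 0.68, 0, 0, 0, 0, 0, 0, 0.68]}}

```text
t: 12.0
tool_pos: [0.6016, 0.0857, 0.0185]
tool_rot: [-1.569, 0.009, -0.028]
contact_force: [0.3, 0.8, -0.3]
opening: 0.0582
```

```bash
python3 -c "
from h import *
go(.598,.0855,.014,88.5)"
```

```text
t 12.0 pos [0.6016 0.0857 0.0185] F [ 0.28  0.8  -0.32] open 0.0582
 turn [-0.001  0.003  0.012] shift cm now-frame [-0.37  0.44 -0.02] final-frame [-0.36  0.45 -0.02]
```

{"api": "servo_tool", "payload": {"commands": [0, 0.003, 0.01, -0.3, 0.6, 0, 0.68, 0, 0, 0, 0, 0, 0, 0.68, 0, 0, 0, 0, 0, 0, 0.2, 0, 0, 0, 0, 0, 0, 0.2, 0, 0, 0, 0, 0, 0, 0.2], "grip_force": 70}}

```text
t: 12.5
tool_pos: [0.5994, 0.0855, 0.0131]
tool_rot: [-1.569, 0.018, -0.023]
contact_force: [0.5, -0.2, -1.0]
opening: 0.0404
```

```bash
python3 -c "
from h import *
go(.598,.0855,.014,88.5)"
```

```text
t 12.5 pos [0.5994 0.0855 0.0131] F [ 0.5  -0.17 -0.95] open 0.0404
 turn [-0.001 -0.     0.003] shift cm now-frame [-0.14 -0.09 -0.01] final-frame [-0.14 -0.09 -0.01]
```

Gripped at 40 mm. I'll lift it and weigh it.

{"api": "servo_tool", "payload": {"commands": [0, 0, 0, 0, -1, 0, 0.2, 0, 0, 0, 0, -2.5, 0, 0.2, 0, 0, 0, 0, -3, 0, 0.2, 0, 0, 0, 0, -3, 0, 0.2, 0, 0, 0, 0, -2, 0, 0.2, 0, 0, 0, 0, 0, 0, 0.2, 0, 0, 0, 0, 0, 0, 0.2, 0, 0, 0, 0, 0, 0, 0.2, 0, 0, 0, 0, 0, 0, 0.2]}}

```text
t: 13.4
tool_pos: [0.5886, 0.0857, 0.1192]
tool_rot: [-1.569, 0.038, -0.003]
contact_force: [-0.5, -0.0, -4.8]
opening: 0.0402
```

```bash
cat > weigh.py <<'E'
from h import *
F=[];T=[]
for i in range(8):
    o=monitor.get_obs();F.append(o['contact_force']);T.append(o['wrist_torque']);viewer.get_image('side')
print('F',np.mean(F,0).round(2),'sd',np.std(F,0).round(2),'T',np.mean(T,0).round(3))
go(.598,.2,.2,88.5)
E
python3 weigh.py; python3 -c "
from h import *
shot('wrist','w8')"
```

```text
F [-0.11 -0.26 -5.8 ] sd [0.57 0.26 0.48] T [ 0.001 -0.067 -0.024]
t 13.8 pos [0.5899 0.0857 0.1212] F [-1.19  0.47 -5.67] open 0.0407
 turn [-0.001 -0.    -0.019] shift cm now-frame [ 0.36 -7.88 11.46] final-frame [ 0.52 -7.88 11.45]
```

View pics/w8.png

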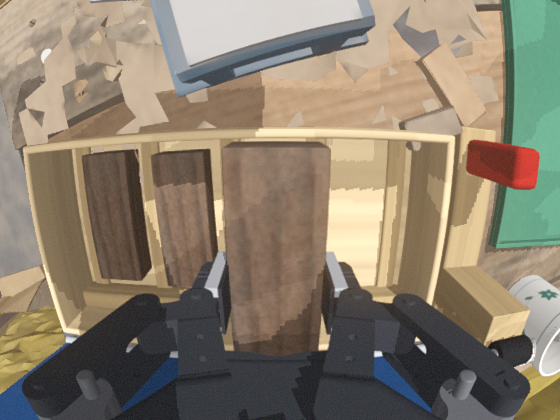

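The blank weighs about 5.8 N (590 g), so it goes in the tray. I'll carry it high, clear of the wedge and roller.

{"api": "servo_tool", "payload": {"commands": [0, 0, 0, -2, -4, 0, 0.2, 0, 0, 0, -2, -4, 0, 0.2, 0, 0, 0, -1, -2, 3, 0.2, 0, 0, 0, 0, 0, 4, 0.2, 0, 0, 0, 0, 0, 4, 0.2, 0, 0, 0, 0, 0, 4, 0.2, 0, 0, 0, 0, 0, 4, 0.2, 0, 0, 0, 0, 0, 4, 0.2, 0, 0, 0, 0, 0, 4, 0.2, 0, 0.1, 0, 0, 0, 3, 0.2, 0, 0.14, 0, 0, 0, 0, 0.2, 0, 0.14, 0, 0, 0, 0, 0.2, 0, 0.14, 0, 0, 0, 0, 0.2, 0, 0.14, 0, 0, 0, 0, 0.2, 0, 0.14, 0, 0, 0, 0, 0.2, 0, 0.14, 0, 0, 0, 0, 0.2, 0, 0.14, 0, 0, 0, 0, 0.2, 0, 0.14, 0, 0, 0, 0, 0.2, 0, 0.14, 0, 0, 0, 0, 0.2, 0, 0, 0, 0, 0, 0, 0.2]}}

```text
t: 15.85
tool_pos: [0.5481, 0.3998, 0.2248]
tool_rot: [-1.28, 1.129, -1.104]
contact_force: [-1.1, -0.0, -5.7]
opening: 0.0406
```

```bash
python3 weigh.py; python3 -c "
from h import *
go(.534,.384,.1,-1.7)
shot('wrist','w9')"
```

```text
F [-0.04  0.02 -5.97] sd [0.78 0.49 0.56] T [-0.019 -0.033  0.033]
t 16.25 pos [0.5482 0.3998 0.225 ] F [ 0.16  0.85 -5.26] open 0.0402
 turn [ 0.013 -1.416 -0.016] shift cm now-frame [20.47  2.39  2.42] final-frame [  5.5    2.5  -19.85]
t 16.25 pos [0.5482 0.3998 0.225 ] F [ 0.16  0.85 -5.26] open 0.0402
 turn [ 0.019  0.158 -0.002] shift cm now-frame [ 1.43 12.53 -1.38] final-frame [ 1.63 12.5  -1.37]
```

View pics/w9.png

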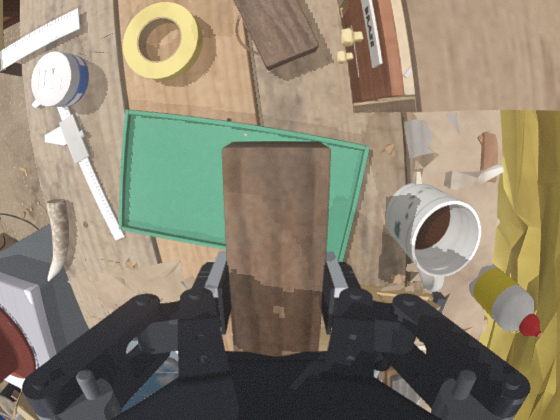

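The blank is held over the tray. The tray corners show at (127,110), (368,148), (343,262) and (122,228), and the mug at (430,230) is clear.

{"api": "servo_tool", "payload": {"commands": [0.01, 0.1, 0, 0.5, 0, -0.7, 0.2, 0.009, 0.07, 0, 1.3, 3, -0.8, 0.2, 0, 0, 0, 0, 4, 0, 0.2, 0, 0, 0, 0, 4, 0, 0.2, 0, 0, 0, 0, 3, 0, 0.2, 0, 0, 0, 0, 0, 0, 0.2]}}

```text
t: 16.9
tool_pos: [0.5362, 0.3819, 0.0856]
tool_rot: [-1.177, 1.24, -1.242]
contact_force: [-1.3, -1.2, -6.7]
opening: 0.0404
```

```bash
python3 -c "
from h import *
go(.534,.379,.014,-1.7)
shot('side','sd9');shot('wrist','w10')"
```

```text
t 16.9 pos [0.5362 0.3819 0.0856] F [-1.31 -1.21 -6.69] open 0.0404
 turn [-0.007 -0.016 -0.006] shift cm now-frame [ 0.35  7.16 -0.25] final-frame [ 0.3   7.16 -0.21]
```

View pics/w10.png

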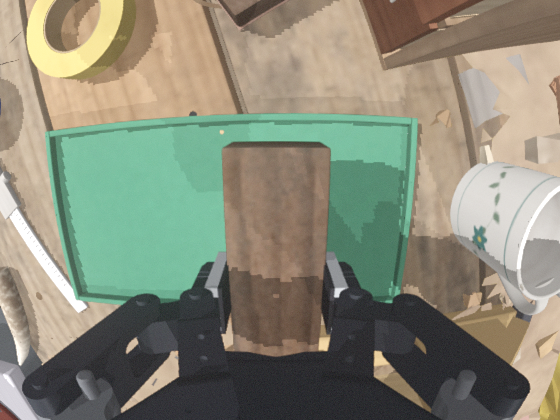

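```bash
python3 -c "
from h import *
im=dict(np.load('pics/w10.npz'))
for p in [(50,133),(415,120),(80,300),(400,295)]: print(p,ray(im,*p,.014).round(4))
go(.534,.379,.014,-1.7)"
```

```text
(50, 133) [0.3654 0.4621 0.014 ]
(415, 120) [0.64  0.452 0.014]
(80, 300) [0.3594 0.3155 0.014 ]
(400, 295) [0.6375 0.3129 0.014 ]
t 17.0 pos [0.5393 0.3838 0.0912] F [ 0.88 -1.05 -5.24] open 0.0408
 turn [-0.015 -0.016 -0.011] shift cm now-frame [ 0.59  7.71 -0.63] final-frame [ 0.49  7.72 -0.52]
```

{"api": "servo_tool", "payload": {"commands": [0, -0.014, 0, 0.3, 2.5, -0.2, 0.2, 0, 0, 0, 0, 2.2, 0, 0.2, 0, 0, 0, 0, 1.5, 0, 0.2, 0, 0, 0, 0, 0, 0, 0.2]}}

```text
t: 17.4
tool_pos: [0.5472, 0.3867, 0.0421]
tool_rot: [-1.153, 1.216, -1.232]
contact_force: [-0.7, 0.2, -6.1]
opening: 0.0407
```

```bash
python3 -c "
from h import *
go(.534,.379,.014,-1.7)"
```

```text
t 17.4 pos [0.5472 0.3867 0.0421] F [-0.68  0.16 -6.11] open 0.0407
 turn [-0.035 -0.001 -0.023] shift cm now-frame [ 0.87  2.74 -1.39] final-frame [ 0.81  2.81 -1.3 ]
```

{"api": "servo_tool", "payload": {"commands": [-0.03, 0, -0.02, 0.8, 0, -1.3, 0.2, 0, 0, 0, 0.2, 1, -0.3, 0.2, 0, 0, 0, 0, 0.8, 0, 0.2, 0, 0, 0, 0, 0, 0, 0.2]}}

```text
t: 17.8
tool_pos: [0.536, 0.3801, 0.0301]
tool_rot: [-1.176, 1.224, -1.232]
contact_force: [-0.3, -0.2, -6.8]
opening: 0.0405
```

```bash
python3 -c "
from h import *
go(.534,.379,.014,-1.7)"
```

```text
t 17.8 pos [0.536  0.3801 0.0301] F [-0.29 -0.2  -6.85] open 0.0405
 turn [-0.016 -0.001 -0.009] shift cm now-frame [ 0.13  1.61 -0.23] final-frame [ 0.12  1.61 -0.2 ]
```

{"api": "servo_tool", "payload": {"commands": [-0.016, 0, -0.008, 0.1, 0.8, -0.2, 0.2, 0, 0, 0, 0, 0.7, 0, 0.2, 0, 0, 0, 0, 0.3, 0, 0.2, 0, 0, 0, 0, 0, 0, 0.2]}}

```text
t: 18.2
tool_pos: [0.5359, 0.3802, 0.0132]
tool_rot: [-1.192, 1.232, -1.231]
contact_force: [-1.4, -1.0, -3.3]
opening: 0.0404
```

```bash
python3 -c "
from h import *
go(.534,.379,.014,-1.7)"
```

```text
t 18.2 pos [0.5359 0.3802 0.0132] F [-1.43 -1.01 -3.26] open 0.0404
 turn [-0.001 -0.001 -0.002] shift cm now-frame [ 0.13 -0.08 -0.18] final-frame [ 0.13 -0.08 -0.18]
```

{"api": "servo_tool", "payload": {"commands": [0, 0, 0, 0, 0, 0, 0.68, 0, 0, 0, 0, 0, 0, 0.68, 0, 0, 0, 0, 0, 0, 0.68, 0, 0, 0, 0, -3, 0, 0.68, 0, 0, 0, 0, -4, 0, 0.68, 0, 0, 0, 0, -4, 0, 0.68, 0, 0, 0, 0, -4, 0, 0.68, 0, 0, 0, 0, -4, 0, 0.68, 0, 0, 0, 0, -2, 0, 0.68, 0, 0, 0, 0, 0, 0, 0.68]}}

```text
t: 19.2
tool_pos: [0.5389, 0.3815, 0.2393]
tool_rot: [-1.175, 1.225, -1.231]
contact_force: [0.3, -0.3, -0.6]
opening: 0.0579
```

```bash
python3 -c "
from h import *
go(.55,.25,.2,88.5);shot('wrist','w11')"
```

```text
t 19.2 pos [0.5389 0.3815 0.2393] F [ 0.33 -0.27 -0.57] open 0.0579
 turn [-0.021 -1.575  0.004] shift cm now-frame [13.16  3.8   1.45] final-frame [  1.46   3.93 -13.12]
```

View pics/w11.png

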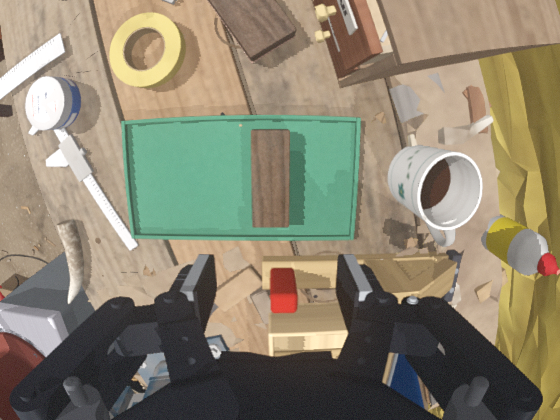

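The first blank lies flat in the tray at (270,178). Next is the middle blank.

{"api": "servo_tool", "payload": {"commands": [0, -0.14, 0, 4, 0, 0, 0.68, 0, -0.14, 0, 4, 0, 0, 0.68, 0, -0.14, 0, 4, 0, -1, 0.68, 0, -0.14, 0, 3, 0, -2, 0.68, 0, -0.14, 0, 0, 0, -3, 0.68, 0, -0.14, 0, 0, 0, -3, 0.68, 0, -0.14, 0, 0, 0, -3, 0.68, 0, -0.14, 0, 0, 0, -3, 0.68, 0, -0.14, 0, 0, 0, -3, 0.68, 0, -0.14, 0, 0, 0, -3, 0.68, 0, -0.14, 0, 0, 0, 0, 0.68, 0, 0, 0, 0, 0, 0, 0.68]}}

```text
t: 20.45
tool_pos: [0.4153, 0.0742, 0.2067]
tool_rot: [-1.567, 0.013, 0.018]
contact_force: [0.2, 0.3, 0.5]
opening: 0.0581
```

```bash
python3 -c "
from h import *
go(.59,.016,.15,88.5)"
```

```text
t 20.45 pos [0.4153 0.0742 0.2067] F [0.21 0.29 0.49] open 0.0581
 turn [-0.003  0.029 -0.02 ] shift cm now-frame [17.56  5.31 -5.89] final-frame [17.61  5.67 -5.36]
```

{"api": "servo_tool", "payload": {"commands": [0, 0.02, -0.02, 3, 0, -1, 0.68, 0, 0, 0, 4, 0, -1.5, 0.68, 0, 0, 0, 4, 0, -1.5, 0.68, 0, 0, 0, 4, 0, -1.4, 0.68, 0, 0, 0, 2.5, 2, 0, 0.68, 0, 0, 0, 0, 3, 0, 0.68, 0, 0, 0, 0, 2, 0, 0.68, 0, 0, 0, 0, 0, 0, 0.68]}}

```text
t: 21.25
tool_pos: [0.593, 0.0179, 0.12]
tool_rot: [-1.565, 0.041, -0.022]
contact_force: [-0.8, 0.1, -0.2]
opening: 0.0583
```

```bash
python3 -c "
from h import *
im=shot('wrist','w12')
go(.598,.015,.014,88.5)"
```

```text
t 21.3 pos [0.5935 0.0179 0.1214] F [-1.15  0.17  0.14] open 0.0583
 turn [-0.005 -0.014 -0.011] shift cm now-frame [ 0.58 10.74 -0.32] final-frame [ 0.46 10.74 -0.28]
```

View pics/w12.png

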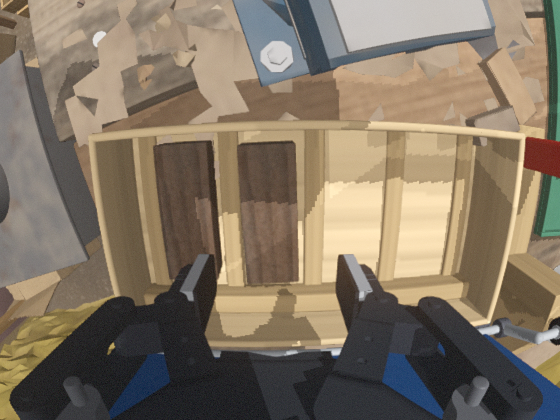

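Two blanks remain in the bin, at (190,215) and (269,213).

```bash
python3 -c "
from h import *
im=dict(np.load('pics/w12.npz'))
for p in [(240,160),(297,160),(244,270),(299,270),(268,142),(270,286)]: print('B',p,ray(im,*p,.033).round(4))
for p in [(157,160),(211,160),(169,250),(218,250),(185,142),(195,280)]: print('A',p,ray(im,*p,.033).round(4))
go(.598,.015,.014,88.5)"
```

```text
B (240, 160) [ 0.5506 -0.0049  0.033 ]
B (297, 160) [0.5524 0.0358 0.033 ]
B (244, 270) [ 0.6372 -0.008   0.033 ]
B (299, 270) [0.639  0.0355 0.033 ]
B (268, 142) [0.5387 0.0157 0.033 ]
B (270, 286) [0.6525 0.0119 0.033 ]
A (157, 160) [ 0.5466 -0.0675  0.033 ]
A (211, 160) [ 0.5494 -0.026   0.033 ]
A (169, 250) [ 0.6185 -0.0673  0.033 ]
A (218, 250) [ 0.6193 -0.027   0.033 ]
A (185, 142) [ 0.535  -0.0443  0.033 ]
A (195, 280) [ 0.6456 -0.0492  0.033 ]
t 21.3 pos [0.5935 0.0179 0.1214] F [-1.15  0.17  0.14] open 0.0583
 turn [-0.005 -0.014 -0.011] shift cm now-frame [ 0.58 10.74 -0.32] final-frame [ 0.46 10.74 -0.28]
```

{"api": "servo_tool", "payload": {"commands": [0, -0.014, -0.01, 0.5, 2, -0.1, 0.63, 0, 0, 0, 0.2, 3, 0, 0.63, 0, 0, 0, 0, 3, 0, 0.63, 0, 0, 0, 0, 0, 0, 0.63]}}

```text
t: 21.7
tool_pos: [0.6039, 0.0183, 0.0444]
tool_rot: [-1.566, 0.017, -0.029]
contact_force: [-0.6, 0.5, -1.3]
opening: 0.054
```

```bash
python3 -c "
from h import *
go(.600,.0165,.014,88.5)"
```

```text
t 21.7 pos [0.6039 0.0183 0.0444] F [-0.65  0.49 -1.26] open 0.054
 turn [-0.004 -0.003  0.008] shift cm now-frame [-0.4   3.03 -0.2 ] final-frame [-0.38  3.04 -0.19]
```

{"api": "servo_tool", "payload": {"commands": [0, 0, 0.008, -0.4, 1.2, -0.2, 0.63, 0, 0, 0, 0, 1.2, 0, 0.63, 0, 0, 0, 0, 0.6, 0, 0.63, 0, 0, 0, 0, 0.2, 0, 0.63, 0, 0, 0, 0, 0, 0, 0.63]}}

```text
t: 22.2
tool_pos: [0.6037, 0.0165, 0.0165]
tool_rot: [-1.567, 0.017, -0.03]
contact_force: [0.6, 0.2, -0.2]
opening: 0.0536
```

```bash
python3 -c "
from h import *
go(.600,.0155,.014,88.5)"
```

```text
t 22.2 pos [0.6037 0.0165 0.0165] F [ 0.56  0.2  -0.25] open 0.0536
 turn [-0.004 -0.004  0.008] shift cm now-frame [-0.37  0.25 -0.11] final-frame [-0.37  0.25 -0.11]
```

{"api": "servo_tool", "payload": {"commands": [0, 0, 0.008, -0.4, 0.4, -0.1, 0.63, 0, 0, 0, 0, 0, 0, 0.2, 0, 0, 0, 0, 0, 0, 0.2, 0, 0, 0, 0, 0, 0, 0.2, 0, 0, 0, 0, 0, 0, 0.2], "grip_force": 70}}

```text
t: 22.7
tool_pos: [0.6004, 0.015, 0.0138]
tool_rot: [-1.568, 0.022, -0.025]
contact_force: [-0.3, 0.3, -1.5]
opening: 0.0407
```

{"api": "servo_tool", "payload": {"commands": [0, 0, 0, 0, -1, 0, 0.2, 0, 0, 0, 0, -2.5, 0, 0.2, 0, 0, 0, 0, -3, 0, 0.2, 0, 0, 0, 0, -3, 0, 0.2, 0, 0, 0, 0, -2, 0, 0.2, 0, 0, 0, 0, 0, 0, 0.2, 0, 0, 0, 0, 0, 0, 0.2, 0, 0, 0, 0, 0, 0, 0.2, 0, 0, 0, 0, 0, 0, 0.2]}}

```text
t: 23.6
tool_pos: [0.5931, 0.016, 0.1253]
tool_rot: [-1.565, 0.036, -0.012]
contact_force: [0.5, 0.3, -4.1]
opening: 0.0402
```

```bash
python3 weigh.py; python3 -c "
from h import *
shot('wrist','w13')"
```

```text
F [ 0.12  0.16 -4.02] sd [0.38 0.43 0.41] T [-0.013 -0.046  0.001]
t 24.0 pos [0.5941 0.0159 0.1269] F [-0.39  0.17 -4.75] open 0.0402
 turn [-0.005 -0.004 -0.012] shift cm now-frame [-0.26 -7.21 18.45] final-frame [-0.1  -7.31 18.41]
```

View pics/w13.png

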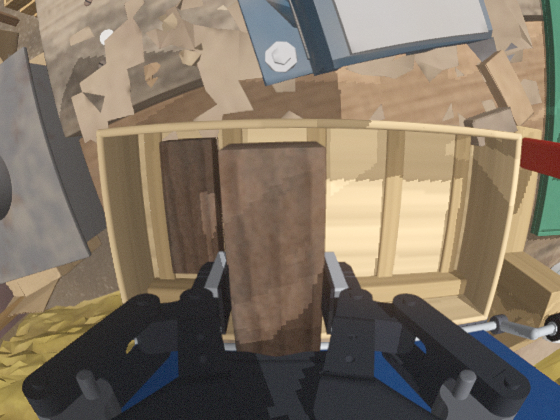

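It weighs about 4.0 N (410 g), so it's a light one and goes back in its bay.

```bash
python3 -c "
from h import *
go(.598,.0155,.014,88.5)"
```

```text
t 24.05 pos [0.5942 0.0159 0.1271] F [ 0.36  0.06 -4.03] open 0.0405
 turn [-0.005 -0.004 -0.012] shift cm now-frame [ 0.52 11.3  -0.08] final-frame [ 0.38 11.31 -0.03]
```

{"api": "servo_tool", "payload": {"commands": [0, 0, -0.01, 0.3, 2.5, 0, 0.2, 0, 0, 0, 0, 3, 0, 0.2, 0, 0, 0, 0, 3, 0, 0.2, 0, 0, 0, 0, 0, 0, 0.2]}}

```text
t: 24.45
tool_pos: [0.5995, 0.016, 0.0427]
tool_rot: [-1.566, 0.021, -0.027]
contact_force: [-1.6, -0.1, -5.5]
opening: 0.0404
```

```bash
python3 -c "
from h import *
go(.598,.0155,.014,88.5)"
```

```text
t 24.45 pos [0.5995 0.016  0.0427] F [-1.57 -0.13 -5.48] open 0.0404
 turn [-0.004 -0.004  0.004] shift cm now-frame [-0.16  2.87 -0.06] final-frame [-0.15  2.87 -0.05]
```

{"api": "servo_tool", "payload": {"commands": [0, 0, 0.004, -0.15, 1.2, 0, 0.2, 0, 0, 0, 0, 1, 0, 0.2, 0, 0, 0, 0, 0.6, 0, 0.2, 0, 0, 0, 0, 0.3, 0, 0.2, 0, 0, 0, 0, 0.1, 0, 0.2]}}

```text
t: 24.95
tool_pos: [0.6015, 0.0159, 0.0138]
tool_rot: [-1.567, 0.019, -0.029]
contact_force: [-3.9, -0.0, 2.7]
opening: 0.0403
```

{"api": "servo_tool", "payload": {"commands": [0, 0, 0, 0, 0.2, 0, 0.2, 0, 0, 0, 0, 0, 0, 0.2]}}

```text
t: 25.15
tool_pos: [0.6022, 0.0158, 0.0148]
tool_rot: [-1.567, 0.019, -0.028]
contact_force: [0.4, -0.0, -4.3]
opening: 0.0406
```

{"api": "servo_tool", "payload": {"commands": [0, 0, 0, 0, 0, 0, 0.63, 0, 0, 0, 0, 0, 0, 0.63, 0, 0, 0, 0, 0, 0, 0.63, 0, 0, 0, 0, -3, 0, 0.63, 0, 0, 0, 0, -4, 0, 0.63, 0, 0, 0, 0, -4, 0, 0.63, 0, 0, 0, 0, 0, -3, 0.63, 0, 0, 0, 0, 0, -3, 0.63, 0, 0, 0, 0, 0, 0, 0.63]}}

```text
t: 26.05
tool_pos: [0.6052, -0.0463, 0.1363]
tool_rot: [-1.57, 0.004, -0.039]
contact_force: [0.4, -0.2, -0.4]
opening: 0.0537
```

```bash
python3 -c "
from h import *
im=shot('wrist','w14')
go(.598,-.048,.014,88.5)"
```

```text
t 26.1 pos [ 0.605  -0.0449  0.1359] F [0.01 0.09 0.93] open 0.0537
 turn [-0.002 -0.001  0.022] shift cm now-frame [-0.95 12.18 -0.36] final-frame [-0.69 12.19 -0.33]
```

View pics/w14.png

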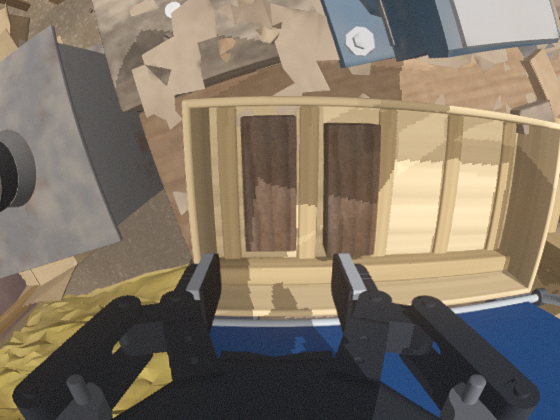

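The second blank is back in its bay at (352,190). The last one is at (270,183).

```bash
python3 -c "
from h import *
im=dict(np.load('pics/w14.npz'))
for p in [(243,140),(296,140),(244,240),(296,240),(270,116),(270,251)]: print('A',p,ray(im,*p,.033).round(4))
for p in [(325,140),(381,140),(324,240),(376,240),(350,123),(350,257)]: print('B',p,ray(im,*p,.033).round(4))
go(.598,-.048,.014,88.5)"
```

```text
A (243, 140) [ 0.5534 -0.0688  0.033 ]
A (296, 140) [ 0.5546 -0.029   0.033 ]
A (244, 240) [ 0.6346 -0.0724  0.033 ]
A (296, 240) [ 0.6357 -0.0298  0.033 ]
A (270, 116) [ 0.5361 -0.0479  0.033 ]
A (270, 251) [ 0.6451 -0.0514  0.033 ]
B (325, 140) [ 0.5549 -0.007   0.033 ]
B (381, 140) [0.5547 0.0375 0.033 ]
B (324, 240) [ 0.6366 -0.0067  0.033 ]
B (376, 240) [0.6386 0.0383 0.033 ]
B (350, 123) [0.5419 0.0124 0.033 ]
B (350, 257) [0.6534 0.0164 0.033 ]
t 26.1 pos [ 0.605  -0.0449  0.1359] F [0.01 0.09 0.93] open 0.0537
 turn [-0.002 -0.001  0.022] shift cm now-frame [-0.95 12.18 -0.36] final-frame [-0.69 12.19 -0.33]
```

{"api": "servo_tool", "payload": {"commands": [0, 0, 0.02, -0.9, 2, -0.5, 0.63, 0, 0, 0, 0, 3, 0, 0.63, 0, 0, 0, 0, 3, 0, 0.63, 0, 0, 0, 0, 1, 0, 0.63, 0, 0, 0, 0, 0, 0, 0.63]}}

```text
t: 26.6
tool_pos: [0.5928, -0.047, 0.038]
tool_rot: [-1.567, 0.023, -0.014]
contact_force: [-0.6, -0.2, 0.5]
opening: 0.0541
```

```bash
python3 -c "
from h import *
go(.596,-.0495,.014,88.5)"
```

```text
t 26.6 pos [ 0.5928 -0.047   0.038 ] F [-0.59 -0.24  0.48] open 0.0541
 turn [-0.004  0.002 -0.005] shift cm now-frame [ 0.34  2.4  -0.25] final-frame [ 0.33  2.4  -0.24]
```

{"api": "servo_tool", "payload": {"commands": [0, 0, -0.005, 0.2, 1.2, -0.25, 0.63, 0, 0, 0, 0, 1, 0, 0.63, 0, 0, 0, 0, 0.5, 0, 0.63, 0, 0, 0, 0, 0.2, 0, 0.63, 0, 0, 0, 0, 0, 0, 0.63]}}

```text
t: 27.1
tool_pos: [0.5982, -0.0498, 0.0219]
tool_rot: [-1.571, 0.02, -0.02]
contact_force: [0.4, 0.1, 0.7]
opening: 0.054
```

```bash
python3 -c "
from h import *
go(.596,-.0495,.014,88.5)"
```

```text
t 27.1 pos [ 0.5982 -0.0498  0.0219] F [0.41 0.13 0.66] open 0.054
 turn [ 0.     0.001 -0.   ] shift cm now-frame [-0.22  0.79  0.02] final-frame [-0.22  0.79  0.02]
```

{"api": "servo_tool", "payload": {"commands": [0, 0, 0, -0.2, 0.6, 0, 0.63, 0, 0, 0, 0, 0.3, 0, 0.63, 0, 0, 0, 0, 0, 0, 0.63]}}

```text
t: 27.4
tool_pos: [0.5998, -0.0502, 0.0209]
tool_rot: [-1.573, 0.017, -0.024]
contact_force: [0.3, -1.6, 0.6]
opening: 0.054
```

```bash
python3 -c "
from h import *
go(.596,-.0495,.014,88.5)"
```

```text
t 27.4 pos [ 0.5998 -0.0502  0.0209] F [ 0.33 -1.59  0.61] open 0.054
 turn [ 0.002 -0.     0.005] shift cm now-frame [-0.38  0.69  0.07] final-frame [-0.38  0.69  0.06]
```

```bash
python3 -c "
from h import *
im=shot('wrist','w15');shot('side','sd15');st()"
python3 -c "
import cv2
a=cv2.imread('pics/sd15.png')[190:340,240:370];cv2.imwrite('pics/sd15c.png',cv2.resize(a,None,fx=4,fy=4,interpolation=2))"
```

```text
{'t': 27.5, 'q': [-0.207, 0.214, 1.813, -0.002, 1.108, -1.751], 'dq': [-0.002, 0.005, -0.005, -0.003, -0.004, -0.001], 'effort': [-0.404, -37.89, -29.15, 0.147, -0.029, 0.001], 'tool_pos': [0.6, -0.051, 0.02], 'tool_rot': [-1.574, 0.015, -0.025], 'contact_force': [-0.177, 0.727, 6.763], 'wrist_torque': [-0.206, 0.053, 0.001], 'opening': 0.054}
```

View pics/w15.png

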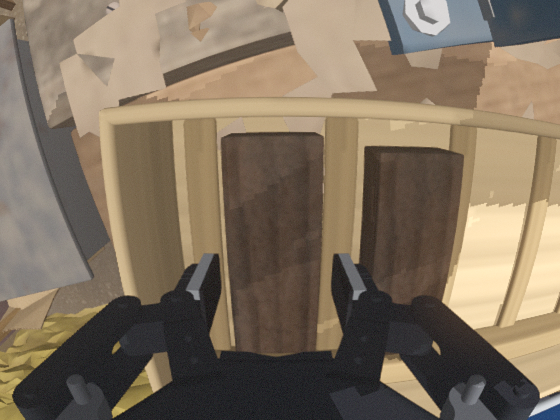

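View pics/sd15c.png

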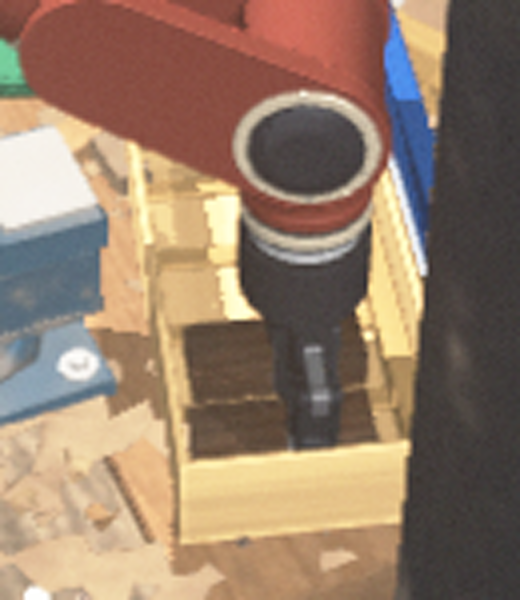

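Run:
```python
from h import *
im=dict(np.load('pics/w15.npz'))
K=im['camera_matrix'];T=im['cam_to_world']
def wp(u,v):
    a=np.array([(u-K[0,2])/K[0,0],(v-K[1,2])/K[1,1]]);r=np.hypot(*a);d=np.array([np.tan(r)*a[0]/r,np.tan(r)*a[1]/r,1])*im['depth'][v,u]
    return (T[:3,:3]@d+T[:3,3]).round(4)
for n,u,v in [('knL',130,302),('knL',110,325),('knL',60,365),('knL',35,385),('knL',160,300),('padL',210,262),('padL',196,290),('padLtip',212,256),('tipback',195,262),('wall',112,120),('wall',125,220),('wall',140,290),('rib',200,150),('rib',200,230),('blank',270,150),('blank',270,240),('blankB',410,200),('knR',430,302),('padR',345,262)]:
    print(n,u,v,wp(u,v),im['depth'][v,u].round(3))
```

```text
knL 130 302 [ 0.5857 -0.0996  0.0752] 0.102
knL 110 325 [ 0.5858 -0.1011  0.0892] 0.089
knL 60 365 [ 0.5856 -0.108   0.1106] 0.068
knL 35 385 [ 0.585  -0.1106  0.1205] 0.058
knL 160 300 [ 0.5859 -0.089   0.0726] 0.104
padL 210 262 [ 0.5876 -0.0776  0.0388] 0.137
padL 196 290 [ 0.5877 -0.0785  0.0622] 0.115
padLtip 212 256 [ 0.5878 -0.078   0.0321] 0.143
tipback 195 262 [ 0.6016 -0.0929  0.0101] 0.169
wall 112 120 [ 0.5249 -0.0997  0.067 ] 0.092
wall 125 220 [ 0.5589 -0.1001  0.0655] 0.103
wall 140 290 [ 0.5879 -0.101   0.0631] 0.114
rib 200 150 [ 0.5425 -0.0842  0.0111] 0.15
rib 200 230 [ 0.5825 -0.0874  0.0126] 0.161
blank 270 150 [ 0.5413 -0.0503  0.0339] 0.128
blank 270 240 [ 0.5803 -0.0516  0.0326] 0.141
blankB 410 200 [0.5637 0.0106 0.0326] 0.135
knR 430 302 [0.587  0.0032 0.0776] 0.099
padR 345 262 [ 0.5898 -0.0191  0.0374] 0.138
```

The depth readings confirm the left knuckle (y -0.10, z 0.075) is resting on the bin's right wall top. I'll narrow the jaws and shift left a little.

{"api": "servo_tool", "payload": {"commands": [0, 0, 0, -0.3, -0.3, 0.1, 0.56, 0, 0, 0, 0, 0, 0.15, 0.56, 0, 0, 0, 0, 0.5, 0, 0.56, 0, 0, 0, 0, 0.5, 0, 0.56, 0, 0, 0, 0, 0.3, 0, 0.56, 0, 0, 0, 0, 0, 0, 0.56]}}

```text
t: 28.1
tool_pos: [0.6018, -0.0465, 0.0173]
tool_rot: [-1.573, 0.009, -0.031]
contact_force: [-0.0, -0.1, -0.7]
opening: 0.0476
```

```bash
python3 -c "
from h import *
go(.596,-.0485,.012,88.5)"
```

```text
t 28.1 pos [ 0.6018 -0.0465  0.0173] F [-0.04 -0.06 -0.72] open 0.0476
 turn [0.002 0.001 0.014] shift cm now-frame [-0.58  0.52 -0.21] final-frame [-0.57  0.53 -0.21]
```

{"api": "servo_tool", "payload": {"commands": [0, 0, 0.012, -0.6, 0.4, -0.15, 0.56, 0, 0, 0, 0, 0.3, 0, 0.56, 0, 0, 0, 0, 0, 0, 0.56]}}

```text
t: 28.4
tool_pos: [0.5999, -0.0448, 0.0132]
tool_rot: [-1.569, 0.011, -0.027]
contact_force: [-0.9, 0.4, 1.9]
opening: 0.0481
```

```bash
python3 -c "
from h import *
go(.596,-.0485,.012,88.5)"
```

```text
t 28.4 pos [ 0.5999 -0.0448  0.0132] F [-0.92  0.44  1.91] open 0.0481
 turn [-0.002  0.002  0.01 ] shift cm now-frame [-0.38  0.11 -0.38] final-frame [-0.38  0.12 -0.38]
```

{"api": "servo_tool", "payload": {"commands": [0, 0, 0.005, -0.1, 0, -0.2, 0.2, 0, 0, 0, 0, 0, 0, 0.2, 0, 0, 0, 0, 0, 0, 0.2, 0, 0, 0, 0, 0, 0, 0.2], "grip_force": 70}}

```text
t: 28.8
tool_pos: [0.5997, -0.0478, 0.0139]
tool_rot: [-1.569, 0.014, -0.024]
contact_force: [-0.8, 2.2, 5.1]
opening: 0.0405
```

{"api": "servo_tool", "payload": {"commands": [0, 0, 0, 0, -1, 0, 0.2, 0, 0, 0, 0, -2.5, 0, 0.2, 0, 0, 0, 0, -3, 0, 0.2, 0, 0, 0, 0, -3, 0, 0.2, 0, 0, 0, 0, -2, 0, 0.2, 0, 0, 0, 0, 0, 0, 0.2, 0, 0, 0, 0, 0, 0, 0.2, 0, 0, 0, 0, 0, 0, 0.2, 0, 0, 0, 0, 0, 0, 0.2]}}

```text
t: 29.7
tool_pos: [0.5886, -0.0491, 0.1187]
tool_rot: [-1.568, 0.037, -0.006]
contact_force: [-0.1, 0.3, -2.9]
opening: 0.0406
```

```bash
python3 weigh.py; python3 -c "
from h import *
shot('wrist','w16')"
```

```text
F [-0.11  0.   -2.38] sd [0.44 0.39 0.5 ] T [ 0.011 -0.035  0.004]
t 30.1 pos [ 0.5898 -0.0493  0.1207] F [-0.78 -0.39 -2.85] open 0.0404
 turn [-0.002 -0.001 -0.016] shift cm now-frame [ 1.000e-02 -7.880e+00  2.496e+01] final-frame [ 0.16 -7.93 24.94]
```

View pics/w16.png

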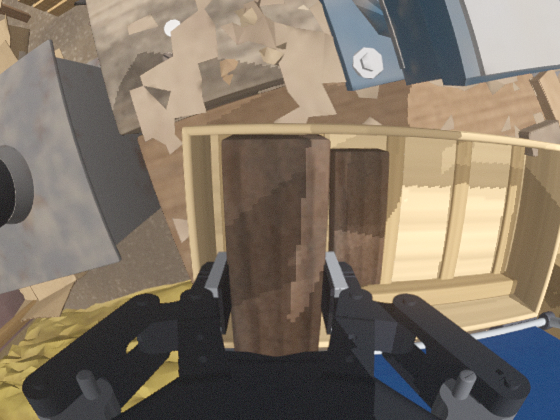

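About 2.4 N (240 g), so it's light and goes back too.

{"api": "servo_tool", "payload": {"commands": [0, 0, -0.01, 0.4, 2.5, -0.05, 0.2, 0, 0, 0, 0, 3, 0, 0.2, 0, 0, 0, 0, 3, 0, 0.2, 0, 0, 0, 0, 0, 0, 0.2]}}

```text
t: 30.55
tool_pos: [0.5959, -0.0501, 0.0365]
tool_rot: [-1.57, 0.021, -0.021]
contact_force: [-1.6, 0.1, -3.0]
opening: 0.0407
```

```bash
python3 -c "
from h import *
go(.597,-.0495,.014,88.5)"
```

```text
t 30.55 pos [ 0.5959 -0.0501  0.0365] F [-1.64  0.11 -3.04] open 0.0407
 turn [-0.001 -0.001  0.   ] shift cm now-frame [0.11 2.25 0.06] final-frame [0.11 2.25 0.07]
```

{"api": "servo_tool", "payload": {"commands": [0, 0, 0, 0, 1, 0, 0.2, 0, 0, 0, 0, 0.7, 0, 0.2, 0, 0, 0, 0, 0.4, 0, 0.2, 0, 0, 0, 0, 0.2, 0, 0.2, 0, 0, 0, 0, 0, 0, 0.2]}}

```text
t: 31.05
tool_pos: [0.6013, -0.0507, 0.0201]
tool_rot: [-1.572, 0.012, -0.029]
contact_force: [-0.1, -0.2, -2.9]
opening: 0.0401
```

```bash
python3 -c "
from h import *
go(.597,-.0495,.014,88.5)"
```

```text
t 31.05 pos [ 0.6013 -0.0507  0.0201] F [-0.09 -0.25 -2.87] open 0.0401
 turn [ 0.001 -0.     0.011] shift cm now-frame [-0.44  0.61  0.11] final-frame [-0.44  0.61  0.11]
```

{"api": "servo_tool", "payload": {"commands": [0, 0, 0.01, -0.5, 0.4, 0.1, 0.2, 0, 0, 0, 0, 0.4, 0, 0.2, 0, 0, 0, 0, 0.2, 0, 0.2, 0, 0, 0, 0, 0, 0, 0.2]}}

```text
t: 31.45
tool_pos: [0.5994, -0.0481, 0.014]
tool_rot: [-1.57, 0.015, -0.026]
contact_force: [-0.3, 1.2, -1.6]
opening: 0.0407
```

```bash
python3 -c "
from h import *
go(.597,-.0495,.014,88.5)"
```

```text
t 31.45 pos [ 0.5994 -0.0481  0.014 ] F [-0.25  1.16 -1.63] open 0.0407
 turn [-0.001 -0.     0.007] shift cm now-frame [-0.24  0.   -0.15] final-frame [-0.24  0.   -0.15]
```

{"api": "servo_tool", "payload": {"commands": [0, 0, 0, 0, 0, 0, 0.55, 0, 0, 0, 0, 0, 0, 0.55, 0, 0, 0, 0, 0, 0, 0.55, 0, 0, 0, 0, -2, 0, 0.55, 0, 0, 0, 0, -3, 0, 0.55, 0, 0, 0, 0, -4, 0, 0.6, 0, 0, 0, 0, -4, 3, 0.6, 0, 0, 0, -2, -4, 4, 0.6, 0, 0, 0, -3, -2, 4, 0.6, 0, 0, 0, -3, 0, 4, 0.6, 0, 0, 0, 0, 0, 0, 0.6]}}

```text
t: 32.55
tool_pos: [0.5247, 0.0982, 0.2025]
tool_rot: [-1.564, 0.024, -0.03]
contact_force: [0.0, -0.9, -0.7]
opening: 0.051
```

```bash
python3 -c "
from h import *
im=shot('wrist','w17');shot('side','sd17')
go(.548,.262,.2,88.5)"
```

```text
t 32.65 pos [0.5268 0.0954 0.2025] F [-0.87 -0.41 -0.28] open 0.0512
 turn [-0.005 -0.011  0.005] shift cm now-frame [ 1.49  0.34 16.73] final-frame [ 1.68  0.25 16.71]
```

View pics/w17.png

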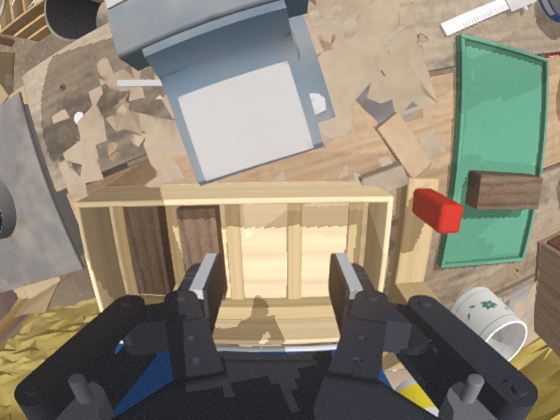

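View pics/sd17.png

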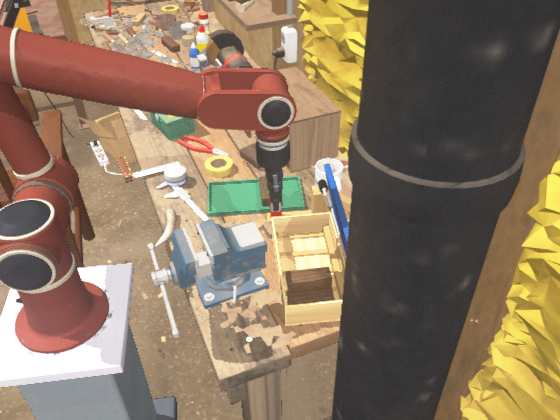

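Both light blanks are back in the bin, at (150,250) and (200,245). The heavy one is in the tray at (505,190). I'll check their heights by depth.

Run:
```python
from h import *
im=dict(np.load('pics/w17.npz'))
K=im['camera_matrix'];T=im['cam_to_world']
def wp(u,v):
    a=np.array([(u-K[0,2])/K[0,0],(v-K[1,2])/K[1,1]]);r=np.hypot(*a);d=np.array([np.tan(r)*a[0]/r,np.tan(r)*a[1]/r,1])*im['depth'][v,u]
    return (T[:3,:3]@d+T[:3,3]).round(4)
for n,u,v in [('A',140,215),('A',150,250),('A',155,280),('A',163,220),('B',190,215),('B',200,230),('B',212,215),('B',205,250),('T',480,190),('T',505,182),('T',530,190),('han',436,205),('han',450,212)]:
    print(n,u,v,wp(u,v))
m=[(u,v) for v in range(180,240) for u in range(405,470) if im['frame'][v,u,0]>150 and im['frame'][v,u,1]<60]
P=np.array([wp(u,v) for u,v in m]);P=P[P[:,2]>.08];print(len(P),P.min(0),P.max(0),P.mean(0))
```

```text
A 140 215 [ 0.5477 -0.0459  0.033 ]
A 150 250 [ 0.5881 -0.0406  0.0339]
A 155 280 [ 0.6262 -0.042   0.0333]
A 163 220 [ 0.5585 -0.0251  0.0197]
B 190 215 [0.5496 0.0107 0.0329]
B 200 230 [0.5667 0.0193 0.0319]
B 212 215 [0.5503 0.034  0.033 ]
B 205 250 [0.5895 0.0222 0.0322]
T 480 190 [0.5324 0.3335 0.0326]
T 505 182 [0.5227 0.3705 0.0342]
T 530 190 [0.5332 0.4186 0.0333]
han 436 205 [0.5352 0.2507 0.0752]
han 450 212 [0.5383 0.2595 0.0884]
54 [0.4515 0.1005 0.0802] [0.5585 0.2676 0.3448] [0.5404     0.25065556 0.08948333]
```

{"api": "servo_tool", "payload": {"commands": [0, -0.01, 0, 0.4, 0, 3, 0.6, 0, 0, 0, 0.4, 0, 4, 0.6, 0, 0, 0, 0.4, 0, 4, 0.6, 0, 0, 0, 0.4, 0, 4, 0.6, 0, 0, 0, 0, 0, 2, 0.6, 0, 0, 0, 0, 3, 0, 0.6, 0, 0, 0, 0, 3, 0, 0.6, 0, 0, 0, 0, 0, 0, 0.6]}}

```text
t: 33.45
tool_pos: [0.5572, 0.2605, 0.1362]
tool_rot: [-1.572, 0.031, -0.037]
contact_force: [-0.4, 0.4, -0.5]
opening: 0.0513
```

```bash
python3 -c "
from h import *
im=shot('wrist','w18')
go(.549,.262,.055,88.5)"
```

```text
t 33.5 pos [0.5584 0.2607 0.1385] F [ 0.01 -0.49 -0.16] open 0.0511
 turn [ 0.001 -0.017  0.007] shift cm now-frame [-1.    8.35  0.09] final-frame [-0.94  8.35  0.1 ]
```

View pics/w18.png

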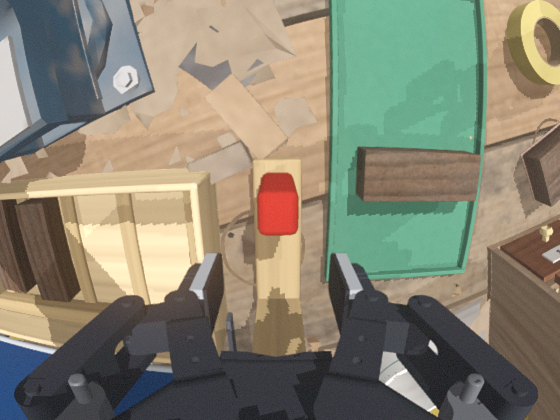

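```bash
python3 -c "
from h import *
im=dict(np.load('pics/w18.npz'))
for p in [(260,195),(298,195),(277,190),(277,234)]: print(ray(im,*p,.088).round(4))
go(.549,.262,.055,88.5)"
```

```text
[0.5327 0.2526 0.088 ]
[0.5336 0.2756 0.088 ]
[0.53  0.263 0.088]
[0.5583 0.2618 0.088 ]
t 33.5 pos [0.5584 0.2607 0.1385] F [ 0.01 -0.49 -0.16] open 0.0511
 turn [ 0.001 -0.017  0.007] shift cm now-frame [-1.    8.35  0.09] final-frame [-0.94  8.35  0.1 ]
```

{"api": "servo_tool", "payload": {"commands": [0, -0.017, 0.007, -1.2, 1, 0.2, 0.6, 0, 0, 0, 0, 2.5, 0, 0.6, 0, 0, 0, 0, 2.5, 0, 0.6, 0, 0, 0, 0, 1.5, 0, 0.6, 0, 0, 0, 0, 0, 0, 0.6]}}

```text
t: 34.0
tool_pos: [0.5502, 0.262, 0.0672]
tool_rot: [-1.568, 0.016, -0.028]
contact_force: [-1.3, -0.2, 0.3]
opening: 0.0513
```

```bash
python3 -c "
from h import *
go(.546,.263,.055,88.5)"
```

```text
t 34.0 pos [0.5502 0.262  0.0672] F [-1.26 -0.22  0.27] open 0.0513
 turn [-0.002 -0.002  0.008] shift cm now-frame [-0.43  1.22  0.09] final-frame [-0.42  1.22  0.09]
```

{"api": "servo_tool", "payload": {"commands": [0, 0, 0.008, -0.4, 0.8, 0.1, 0.6, 0, 0, 0, 0, 0.6, 0, 0.6, 0, 0, 0, 0, 0, 0, 0, 0, 0, 0, 0, 0, 0, 0, 0, 0, 0, 0, 0, 0, 0, 0, 0, 0, 0, 0, 0, 0], "grip_force": 80}}

```text
t: 34.6
tool_pos: [0.548, 0.2631, 0.0563]
tool_rot: [-1.568, 0.02, -0.026]
contact_force: [0.3, 1.0, -2.1]
opening: 0.025
```

```bash
python3 -c "
from h import *
go(.36,.266,.055,88.5)"
```

```text
t 34.6 pos [0.548  0.2631 0.0563] F [ 0.28  0.97 -2.11] open 0.025
 turn [-0.003 -0.003  0.004] shift cm now-frame [-18.8    0.06  -0.26] final-frame [-18.8    0.13  -0.21]
```

{"api": "servo_tool", "payload": {"commands": [0, 0, 0, -0.9, 0, 0, 0, 0, 0, 0, -0.9, 0, 0, 0, 0, 0, 0, -0.9, 0, 0, 0, 0, 0, 0, -0.9, 0, 0, 0, 0, 0, 0, -0.9, 0, 0, 0]}}

```text
t: 35.1
tool_pos: [0.5002, 0.2642, 0.0563]
tool_rot: [-1.568, 0.019, -0.027]
contact_force: [1.1, -1.6, -2.0]
opening: 0.0249
```

```bash
python3 -c "
from h import *
go(.36,.266,.056,88.5)"
```

```text
t 35.1 pos [0.5002 0.2642 0.0563] F [ 1.07 -1.64 -2.03] open 0.0249
 turn [-0.003 -0.003  0.005] shift cm now-frame [-14.02  -0.04  -0.23] final-frame [-14.02   0.03  -0.19]
```

{"api": "servo_tool", "payload": {"commands": [0, 0, 0, -0.9, 0, 0, 0, 0, 0, 0, -0.9, 0, 0, 0, 0, 0, 0, -0.9, 0, 0, 0, 0, 0, 0, -0.9, 0, 0, 0, 0, 0, 0, -0.9, 0, 0, 0]}}

```text
t: 35.6
tool_pos: [0.4504, 0.2656, 0.0563]
tool_rot: [-1.568, 0.019, -0.026]
contact_force: [0.9, -1.2, -1.5]
opening: 0.0248
```

{"api": "servo_tool", "payload": {"commands": [0, 0, 0, -0.9, 0, 0, 0, 0, 0, 0, -0.9, 0, 0, 0, 0, 0, 0, -0.9, 0, 0, 0, 0, 0, 0, -0.9, 0, 0, 0, 0, 0, 0, -0.9, 0, 0, 0, 0, 0, 0, -0.9, 0, 0, 0]}}

```text
t: 36.2
tool_pos: [0.3917, 0.268, 0.0563]
tool_rot: [-1.567, 0.018, -0.026]
contact_force: [0.4, -0.0, -1.8]
opening: 0.0251
```

```bash
python3 -c "
from h import *
go(.36,.266,.056,88.5);shot('scene','s20')"
python3 -c "
import cv2
a=cv2.imread('pics/s20.png')[130:310,180:420];cv2.imwrite('pics/s20c.png',cv2.resize(a,None,fx=3,fy=3,interpolation=2))"
```

```text
t 36.2 pos [0.3917 0.268  0.0563] F [ 0.43 -0.02 -1.8 ] open 0.0251
 turn [-0.004 -0.002  0.005] shift cm now-frame [-3.16  0.01 -0.29] final-frame [-3.16  0.03 -0.28]
```

View pics/s20c.png

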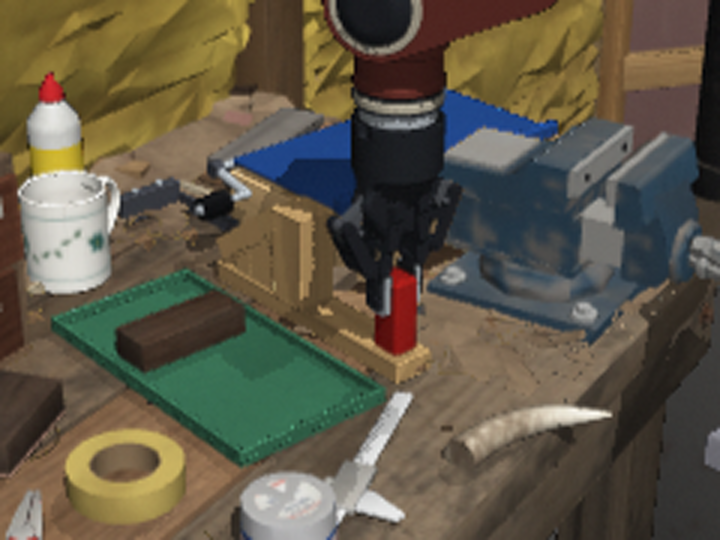

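The flap is shut. I'll draw the wedge a bit farther, set it down, release it and rise.

{"api": "servo_tool", "payload": {"commands": [0, 0, 0, -0.9, 0, 0, 0, 0, 0, 0, -0.9, 0, 0, 0, 0, 0, 0, 0, 0.3, 0, 0, 0, 0, 0, 0, 0, 0, 0.3, 0, 0, 0, 0, 0, 0, 0.7, 0, 0, 0, 0, 0, 0, 0.7, 0, 0, 0, 0, 0, 0, 0.7]}}

```text
t: 36.95
tool_pos: [0.3708, 0.2698, 0.0576]
tool_rot: [-1.566, 0.017, -0.025]
contact_force: [-0.6, 0.5, -0.9]
opening: 0.06
```

{"api": "servo_tool", "payload": {"commands": [0, 0, 0, 0, -2, 0, 0.7, 0, 0, 0, 0, -3, 0, 0.7, 0, 0, 0, 0, -4, 0, 0.7, 0, 0, 0, 0, -4, 0, 0.7, 0, 0, 0, 0, -4, 0, 0.7, 0, 0, 0, 0, -4, 0, 0.7, 0, 0, 0, 0, 0, 0, 0.7, 0, 0, 0, 0, 0, 0, 0.7]}}

```text
t: 37.75
tool_pos: [0.3685, 0.2676, 0.2716]
tool_rot: [-1.569, 0.023, -0.021]
contact_force: [-0.1, 0.1, -1.0]
opening: 0.0596
```

```bash
python3 - <<'E'
from h import *
go(.36,.266,.056,88.5)
for n in ['scene','side','wrist']:
    im=shot(n,n+'F')
    if n!='wrist':
        W=cloud(im);hsv=cv2.cvtColor(im['frame'],cv2.COLOR_RGB2HSV);H=hsv[...,0]
        b=(H>100)&(H<125)&(hsv[...,1]>120)&(W[...,2]>.06)&(W[...,2]<.3)&(W[...,0]>.52)&(W[...,1]<.2)&(W[...,1]>-.1)&(W[...,0]<.7)
        print(n,'flap z',np.percentile(W[b][:,2],[2,50,98]).round(3))
        t=(W[...,2]>.098)&(W[...,2]<.115)&(W[...,0]>.4)&(W[...,0]<.56)&(W[...,1]>.22)&(W[...,1]<.31)
        print('wedge top',t.sum(),np.nanmean(W[t],0).round(4))
E
python3 -c "
import cv2
a=cv2.imread('pics/sceneF.png')[130:310,180:420];cv2.imwrite('pics/sFc.png',cv2.resize(a,None,fx=3,fy=3,interpolation=2))"
```

```text
t 37.75 pos [0.3685 0.2676 0.2716] F [-0.1   0.05 -0.96] open 0.0596
 turn [-0.002 -0.002 -0.002] shift cm now-frame [-0.81 21.56 -0.22] final-frame [-0.84 21.56 -0.18]
scene flap z [0.077 0.08  0.088]
wedge top 171 [0.4872 0.2712 0.1056]
side flap z [0.072 0.076 0.086]
wedge top 189 [0.4942 0.2602 0.1035]
```

View pics/sFc.png

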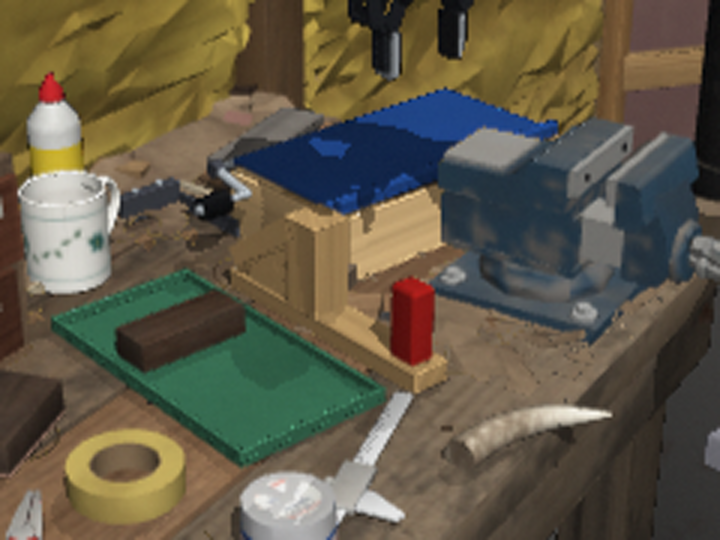

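View pics/wristF.png

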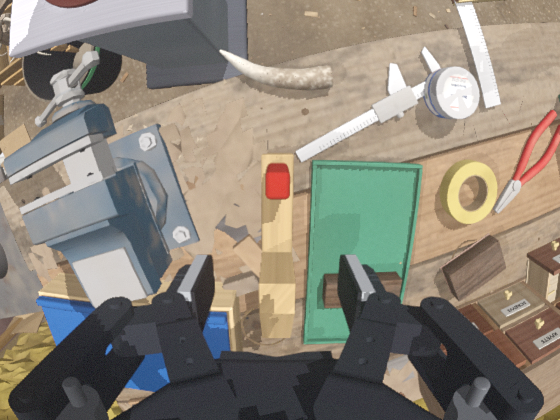

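The final views match what the task asks for. The flap is at its starting height and the wedge stands on the bench, with its red handle at (277,181). The blank is flat in the tray at (362,290), the bystanders are unmoved and the hand is clear, so I'm handing the job in.

```bash
python3 -c "
from h import *
print(ticket.finish_job())"
```

```text
the job is handed in; nothing more can be done
None
```

The job is handed in at about 38 s of the 210 s allowed; no verdict was reported.

**Wedge and flap:** I pushed the wedge home against the stop. The flap stayed propped with the hand off while I sorted the blanks. Then I drew the wedge out, and the flap now reads the same height as at the start (about 76–80 mm), so it is shut. The wedge stands upright on the bench, with its flat top at about 105 mm against 106 mm expected.

**Blanks:** Three were in the bin, and all three lie flat, with tops at about 33 mm:

| Blank | Weight felt | Where it is now |
|---|---|---|
| Left of the three | about 590 g | green tray |
| Middle | about 410 g | back in its bay |
| Right | about 240 g | back in its bay |

The first two weights are within 100 g of the limit, so either place would have been accepted. The force readings scattered by about 0.5 N (50 g). I last saw the two blanks in the bin just before the flap shut.

**Contact during the work:** While I reached for the right blank, a gripper knuckle rested lightly on the bin's side wall, with about 7 N measured. I narrowed the jaws and carried on. In the last pictures the mug, tape and sanding block looked unmoved, though I did not measure their positions again.

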